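# Set up the photo table for a shot on the black mat

## Task

Set up this finds-room photo table for a shot on the black mat: flip both cam levers on the backdrop stand fully open, bring the white backdrop roll forward and down out of the stand's slots, lay it in the padded roll rest without letting it fall, and swing both levers of the empty stand fully shut again. Slide the specimen trays into one straight, even row, centred on the mat's long white line and square with it, about 20 mm between neighbours; do not lift them, as the sherds only sit in them. Lay the scale bar flat inside the white outline at the mat's right-hand end, lengthwise, and leave everything else on the table where it is.

Things in the scene. Friction and masses are not known exactly. Their poses are not given: they have to be found in the camera images.
- stand: Dark grey steel backdrop stand, fixed: two upright cheek plates 10 mm thick at y = +123 and -123 mm, arms' top at z = 209 mm with a boss to 230 mm above the seat. Origin on the table midway between them, below the seated axle; x away from the robot, y left. Between the cheeks all is open from above; a 14 mm tie rod joins them at x = 24, z = 50 mm, and a second lies low at the back. Each cheek's slot is an upside-down J: seat behind, mouth in front.
- stand_seat (a point): The roll's centre while seated (stand frame 0, 0, 165 mm), axes as the stand's. In front of the seat a ridge 6 mm high (x = -8 to -16 mm) keeps the axle from rolling out; slot ceiling at z = 187 mm. Levers open, the 12 mm axle is lifted about 10 mm, brought 26 mm to -x into the mouth and lowered till its centre is under z = 100 mm: then it is free.
- stand_mouth (a point): Middle of the slots' open lower ends (stand frame -26, 0, 110 mm), axes as the stand's: the mouth is a vertical channel 20 mm wide (x = -16 to -36 mm) between the ridge and a front prong (x = -36 to -46 mm) that ends at z = 110 mm. Nothing is below the prong or the channel.
- lever_left (a joint): Angle of the left cam lever (rad): 0 = closed, 1.45 = fully open; it grows as the handle is swung up and back. Stiff enough (0.1 N m) to stay where left. While closed its cam nose stands 1 mm over the axle end and keeps it in its seat; at 1.2 and more the slot is clear.
- lever_right (a joint): The same for the right cam lever
- lever_left_grip (a point): Point on the left lever's red handle 70 mm from its hinge. The handle is 14 mm wide (along the hinge, stand y), 11 mm thick, and ends 90 mm from the hinge. Closed, it points to the robot, rising 0.35 rad above level, and overhangs free in front of the cheek: it can be pinched from above across its 14 mm width. At 1.45 rad it points up, leaning 13 deg back.
- lever_left_hinge (a point): Hinge of the left lever (stand frame 0, 143, 203 mm); its axis runs along the stand's y
- lever_right_grip (a point): The same point on the right lever's handle
- lever_right_hinge (a point): Hinge of the right lever (stand frame 0, -143, 203 mm)
- roll_center (a point): Centre of the white backdrop roll (tightly rolled and taped, rigid): 48 mm diameter, 220 mm long along its y axis, on a 12 mm steel axle 316 mm long; 0.3 to 0.6 kg. It can spin, so its x and z point anywhere.
- rest_roll (a point): Where the roll's centre is once it lies in the padded roll rest, 56 mm above the table. The rest is fixed: a wooden board 110 x 230 x 12 mm under this point with two grey-padded V saddles (30 mm thick, at y = +80 and -80 mm, 62 mm wide at the top, 53 mm high). The roll lies in both along this y axis; its ends may point either way.
- mat: Thin (1 mm) black photo mat on the table, fixed, 200 mm (x) by 500 mm (y); origin at its centre, x away from the robot, y to the left, along the row. The row's white line, 400 mm long, is printed along y at x = 0, from y = -170 to +230 mm; the middle of the row belongs near y = +30 mm.
- mat_bar (a point): Middle of the white outline for the scale bar at the mat's right-hand end (mat frame 0, -215 mm): 180 mm along x, 44 mm along y; axes as the mat's
- bar_center (a point): Centre (5 mm up) of the black and white scale bar, 150 mm long (its x) x 24 mm x 10 mm, 80 g; starts on the table to the right of the mat; it may lie either way round
- tray1_center (a point): Centre (13 mm up) of white specimen tray 1 of up to 4 (some may be absent): 66 x 66 mm, 26 mm high, open top, 3 mm walls, a potsherd on a yellow card inside reaching at most 30 mm above the table; 80 to 170 g; its x, y axes are square to its sides and it may stand either way round in the row
- tray2_center (a point): Centre (13 mm up) of white specimen tray 2 of up to 4 (some may be absent): 66 x 66 mm, 26 mm high, open top, 3 mm walls, a potsherd on a yellow card inside reaching at most 30 mm above the table; 80 to 170 g; its x, y axes are square to its sides and it may stand either way round in the row
- tray3_center (a point): Centre (13 mm up) of white specimen tray 3 of up to 4 (some may be absent): 66 x 66 mm, 26 mm high, open top, 3 mm walls, a potsherd on a yellow card inside reaching at most 30 mm above the table; 80 to 170 g; its x, y axes are square to its sides and it may stand either way round in the row
- tray4_center (a point): Centre (13 mm up) of white specimen tray 4 of up to 4 (some may be absent): 66 x 66 mm, 26 mm high, open top, 3 mm walls, a potsherd on a yellow card inside reaching at most 30 mm above the table; 80 to 170 g; its x, y axes are square to its sides and it may stand either way round in the row
- pot: Bystander, to be left alone: dark tripod pot, 125 mm wide, 136 mm high; origin under its centre
- brush: Bystander, to be left alone: hand brush; origin under its centre
- loupe: Bystander, to be left alone: black stand loupe, 48 mm wide, 36 mm high; origin under its centre
- cup: Bystander, to be left alone: blue mug, 72 mm wide, 85 mm high; origin under its centre
- cards: Bystander, to be left alone: pack of yellow finds cards, 100 x 70 x 20 mm; origin under its centre
- caliper: Bystander, to be left alone: steel caliper, 170 mm long; origin under its centre

How it is judged:
By the outcome, as a careful person would: the job done as asked, in the order asked, and still so for the second after the job is handed in, with the robot touching nothing.
Of tray1, tray2, tray3, tray4 only 3 to 4 are there at a start; the rules pass over those that are not, and their reading is None.
At some moment in a run one of tray1, tray2, tray3, tray4 may be knocked a few centimetres aside while the robot is not near it.
It also fails if it takes over 208 s, if anything falls off the work surface, if the arm or the gripper's body presses on something with over 40 N, if the wrist force passes 120 N, or if a joint passes its speed limit or range.

## Robot

A 7-joint arm with a two-finger parallel gripper is mounted at the origin on the work surface. World frame = base frame: x ahead of the robot, y to its left, z up, the work surface at z = 0. Lengths are in m, angles in rad, forces in N, time in s.
With the tool pointing down it reaches from about 0.4 to 0.85 m from the base axis. Payload 4.4 kg.
Tool frame: the origin (TCP) lies midway between the tips of the shut fingers; the grasp point (between the pads) lies 19 mm behind it; y points along the fingers, z is the direction in which the jaws open and shut, and the axes are right-handed (so a half turn about y gives the same grasp; the last joint's range is limited). The gripper opens to 94 mm and grips with 3 to 60 N. Pads are 16 mm wide; open, the fingers measure 119 mm over their backs; the gripper's body (75 mm by 177 mm) begins 78 mm behind the grasp point.
Start: joints at [-1.168, 0.628, 0.038, 1.517, -0.027, 0.996, -0.02], TCP at [0.294, 0.58, 0.205] pointing down, gripper open.
Joint ranges: [-3.06, 3.06], [-0.37, 2.12], [-1.25, 1.32], [0.18, 2.47], [-1.1, 4.24], [0.23, 1.98], [-2.94, 2.94]. Speed limits (rad/s): [2.57, 2.57, 3.14, 3.14, 3.14, 3.14, 3.14].

## Interface

Orientations are given as a 3x3 rotation matrix whose columns are the frame's x, y, z axes.
In Python, from workcell import sensors, get_image, calibration, robot gives the robot as it stands. The module is installed in compiled form; this text tells all that it offers.
- The arm moves only by the tool step_arm, never from a script. Its argument "motion" is a list of rows, each a list of 3 entries, a list of its own where there are three numbers: the opening, from 0 (shut) to 1 (fully open), then the shift along the tool's x, y, z in mm, then the turn about the tool's y in rad. In form: [[grip, [dx, dy, dz], roll], ...]. A call has 1 to 20 rows; each row shifts and turns the pose as measured when the row begins, along the tool's axes as they then stand; what a row does not reach is not made up. A row lasts 1/10 s, in which the tool goes at most 50 mm and 8.59 degrees, less where a joint would pass 70% of its speed; a pose out of reach is approached as far as the arm can. A call with a gripper value outside its range is refused whole. The fingers move at their own pace and stop on an object; "grip_force" is the grip in N (left out, the last holds). Time passes only in rows, so rows that do not move let the fingers close. It gives the time, the measured TCP pose, the force and the opening at its end, in the units of the state.
- sensors.get_state(): the state, without advancing time (a new reading comes with each control period).
- get_image(name): name is "scene" or "top"; returns (picture, depth): 480x640x3 uint8, red, green, blue; 480x640 float32, m along the optical axis (not along the pixel's ray), 0 where there is no reading.
- calibration(name): a dict with "fovy" (degrees; the focal length in pixels is half the picture's height over the tangent of half this angle, whatever the lens; pixels are square), "cx", "cy" (the principal point, pixels), "R" (3x3) and "t" (3): a world point X has camera coordinates R X + t. Camera axes: x right, y down, z forward; pixel columns grow to the right and rows downward; lengths in m; the calibration is good to about 2 mm. A picture is of the moment at which its call begins. calibration takes no time and is no camera call.
- robot.job_done(): hands the job in, once; it reports no verdict.
The state is a dict: "t": time; "joint_positions": joint angles; "qd": joint speeds; "effort": joint torques, N m; "tcp_pos": TCP position; "tool_rot": TCP orientation; "force": force on the tool from outside, world axes, zero at the start; "ft_torque": the same for the moment, N m; "gripper_width": finger opening in m.
Only numpy, scipy, OpenCV 4.12 (cv2) and the standard library are available. Lean on these libraries where they do the work, as an engineer would, in place of code of your own. Each camera call takes 0.05 s, during which the arm holds its last target.

## Working session

There is one attempt and no reset: what is moved stays moved. The work goes in short steps, Python scripts to look and compute and a tool call to move; the robot and the scene stay as the last step left them, time stands still between calls to the robot, and variables do not carry over. Pictures are saved under pics/ and viewed, and the job is handed in when it is done.

Besides the shell and the picture viewer there is one more tool, called as name(argument=value, ...), one argument or row to a line, values as JSON. step_arm: Moves the arm, as the interface text tells. Its arguments: {"type":"object","properties":{"motion":{"type":"array"},"grip_force":{"type":"number"}},"required":["motion"]}

```bash
mkdir -p pics; ls; python3 - <<'E'
from workcell import sensors,get_image,calibration
import cv2,numpy as np
s=sensors.get_state()
for k,v in s.items(): print(k,np.round(v,3).tolist())
for n in("scene","top"):
    im,d=get_image(n); np.savez(f"{n}0.npz",im=im,d=d)
    cv2.imwrite(f"pics/{n}0.png",im[:,:,::-1])
    print(n,{k:np.round(v,4).tolist() for k,v in calibration(n).items()})
E
```

```text
pics
t 0.0
joint_positions [-1.168, 0.629, 0.038, 1.518, -0.027, 0.996, -0.02]
qd [-0.0, 0.0, 0.0, -0.001, 0.001, -0.001, 0.001]
effort [-0.001, -54.971, 1.143, -18.664, -0.052, 0.023, 0.0]
tcp_pos [0.293, 0.579, 0.205]
tool_rot [[0.892, -0.001, 0.452], [-0.452, -0.002, 0.892], [0.0, -1.0, -0.002]]
force [-0.307, -0.214, -0.341]
ft_torque [-0.037, -0.046, 0.02]
gripper_width 0.094
scene {'fovy': 46.9027, 'cx': 326.9058, 'cy': 235.3015, 'R': [[0.3552, 0.9348, 0.0086], [0.7454, -0.2777, -0.606], [-0.5641, 0.2217, -0.7954]], 't': [-0.2204, -0.289, 1.837]}
top {'fovy': 53.3678, 'cx': 312.845, 'cy': 240.7726, 'R': [[-0.0231, -0.9997, 0.0008], [-0.9982, 0.023, -0.0559], [0.0559, -0.0021, -0.9984]], 't': [0.0213, 0.5489, 1.4989]}
```

```bash
nproc; python3 -c "import scipy;print(scipy.__version__)"
```

```text
4
1.16.1
```

View pics/scene0.png

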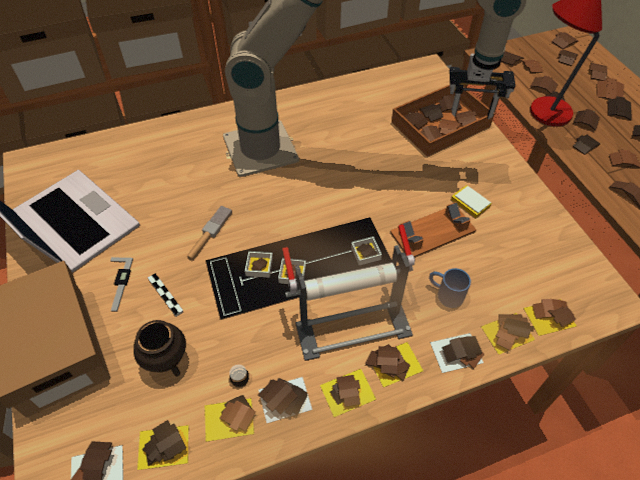

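View pics/top0.png

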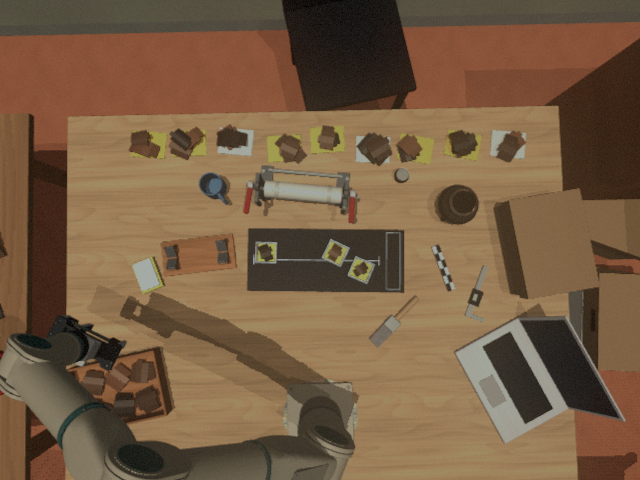

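The scene view shows the stand in the middle (roll around (350,282), red handles at (288,262) and (405,238)). The top view shows three trays at (266,252), (335,252) and (361,269), the mat at (325,260), the rest at (199,255), the bar at (443,268). Next I'll take zooms and measure.

```bash
cat > h.py <<'E'
import numpy as np,cv2
from workcell import sensors,get_image,calibration
C={n:calibration(n) for n in("scene","top")}
def F(n): return 240/np.tan(np.radians(C[n]["fovy"])/2)
def ray(n,uv,z):
    c=C[n];R=np.array(c["R"]);t=np.array(c["t"])
    uv=np.atleast_2d(np.asarray(uv,float)); 
    d=np.c_[(uv[:,0]-c["cx"])/F(n),(uv[:,1]-c["cy"])/F(n),np.ones(len(uv))]@R
    o=-R.T@t
    s=(z-o[2])/d[:,2]
    return o+d*s[:,None]
def proj(n,X):
    c=C[n];p=np.atleast_2d(X)@np.array(c["R"]).T+np.array(c["t"])
    return np.c_[p[:,0]/p[:,2]*F(n)+c["cx"],p[:,1]/p[:,2]*F(n)+c["cy"]]
def pts(n,d):
    v,u=np.mgrid[0:480,0:640];c=C[n]
    P=np.stack([(u-c["cx"])/F(n)*d,(v-c["cy"])/F(n)*d,d],-1)
    return (P-np.array(c["t"]))@np.array(c["R"])
def tri(uva,uvb):
    A=[];b=[]
    for n,uv in(("scene",uva),("top",uvb)):
        c=C[n];R=np.array(c["R"]);t=np.array(c["t"]);o=-R.T@t
        d=R.T@np.array([(uv[0]-c["cx"])/F(n),(uv[1]-c["cy"])/F(n),1]);d/=np.linalg.norm(d)
        M=np.eye(3)-np.outer(d,d);A.append(M);b.append(M@o)
    return np.linalg.lstsq(np.vstack(A),np.hstack(b),rcond=None)[0]
def grab(tag):
    out={}
    for n in("scene","top"):
        im,d=get_image(n);np.savez(f"{n}{tag}.npz",im=im,d=d);out[n]=(im,d)
    return out
def load(n,tag):
    z=np.load(f"{n}{tag}.npz");return z["im"],z["d"]
def zoom(im,x0,y0,x1,y1,k,name):
    c=cv2.resize(im[y0:y1,x0:x1],None,fx=k,fy=k,interpolation=cv2.INTER_CUBIC)
    cv2.imwrite(f"pics/{name}.png",c[:,:,::-1])
E
python3 - <<'E'
from h import *
im,d=load("top","0");zoom(im,235,155,415,300,4,"tz0")
P=pts("top",d);print(P[260,440],P[330,300],P[190,300],P[255,300],d[330,300])
im,d=load("scene","0");zoom(im,200,200,460,370,3,"sz0")
P=pts("scene",d);print(P[280,350],P[200,300])
E
```

```text
[ 0.47909108 -0.39290715  0.01303832] [ 0.2677148   0.05583322 -0.000975  ] [0.68417548 0.04193071 0.18751394] [0.50549252 0.05065618 0.00076546] 1.514719
[0.68965301 0.0304622  0.18293894] [ 0.25511455  0.04993953 -0.00600151]
```

View pics/tz0.png

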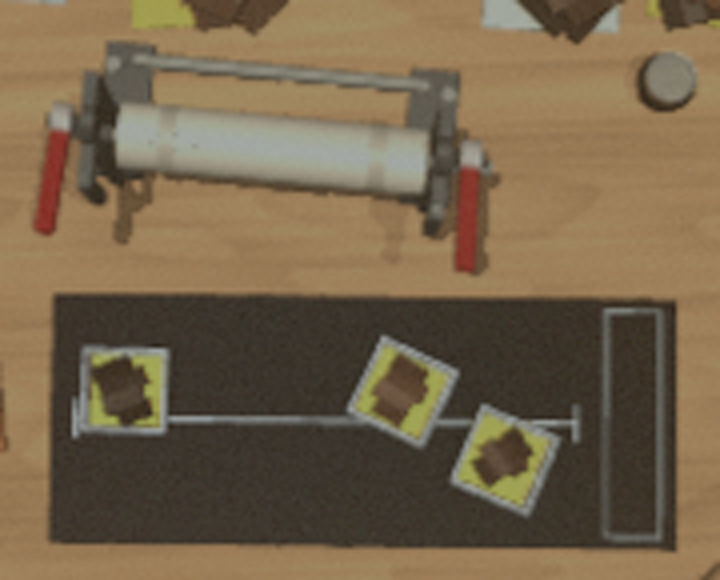

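View pics/sz0.png

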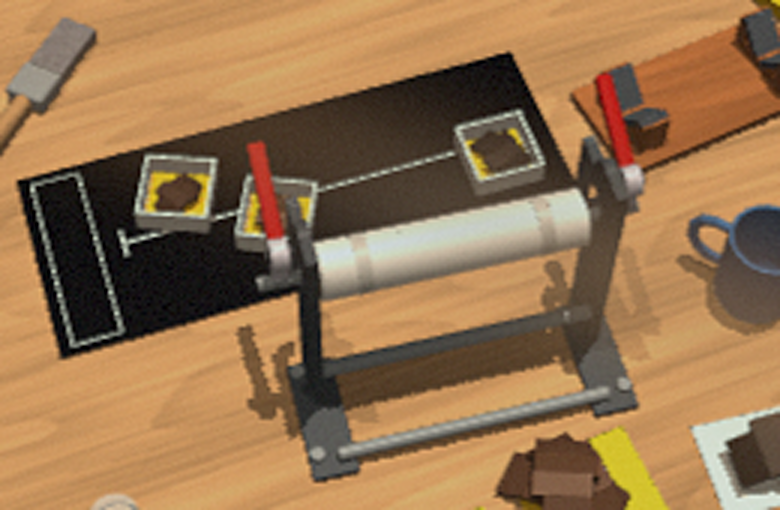

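The zooms show the handles pointing to the robot (levers closed), the roll seated, and three trays. Now the numbers.

```bash
python3 - <<'E'
from h import *
import numpy as np,cv2
from scipy.optimize import least_squares
allp={}
for n in("top","scene"):
    im,d=load(n,"0");P=pts(n,d);hsv=cv2.cvtColor(im,cv2.COLOR_RGB2HSV)
    z=P[...,2]
    roi=(abs(P[...,0]-.68)<.09)&(abs(P[...,1]-.03)<.125)&(z>.15)&(z<.2)&(hsv[...,2]>110)&(hsv[...,1]<90)&(d>0)
    m=cv2.erode(roi.astype(np.uint8),np.ones((3,3)))>0
    Q=P[m];allp[n]=Q
    print(n,"roll pts",len(Q),Q.mean(0))
    def f(p):
        c=np.array([p[0],0.03,p[1]]);a=np.array([p[2],1,p[3]]);a/=np.linalg.norm(a)
        w=Q-c;r=np.linalg.norm(w-np.outer(w@a,a),axis=1);return r-.024
    s=least_squares(f,[.68,.165,0,0],loss="soft_l1",f_scale=.002);print(s.x,np.abs(s.fun).mean())
    a=np.array([s.x[2],1,s.x[3]]);a/=np.linalg.norm(a);al=(Q-[s.x[0],.03,s.x[1]])@a;print("ends",np.percentile(al,[0,1,99,100]),"yaw deg",np.degrees(np.arctan(-s.x[2])))
    # red
    red=((hsv[...,0]<8)|(hsv[...,0]>172))&(hsv[...,1]>150)&(hsv[...,2]>60)&(abs(P[...,0]-.63)<.15)&(abs(P[...,1]-.03)<.25)&(z>.12)
    k,l,st,ce=cv2.connectedComponentsWithStats(red.astype(np.uint8))
    for i in range(1,k):
        if st[i,4]>40:
            q=P[l==i];c=q.mean(0);u,sv,vt=np.linalg.svd(q-c);t=(q-c)@vt[0]
            print(n,"red",st[i],np.round(c,4),"dir",np.round(vt[0],3),"len",np.ptp(t), "lo/hi",np.round(c+vt[0]*t.min(),3),np.round(c+vt[0]*t.max(),3))
E
```

```text
top roll pts 1061 [0.68059684 0.03475884 0.18630138]
[6.82725177e-01 1.65688550e-01 1.16368033e-01 3.85590188e-04] 0.0019246374829698252
ends [-0.1020238  -0.10004455  0.1100384   0.11385523] yaw deg -6.6375437942087725
top red [244 188   8  26 114] [0.6525 0.185  0.2288] dir [-0.919  0.107  0.38 ] len 0.07588564705931002 lo/hi [0.688 0.181 0.214] [0.619 0.189 0.243]
top red [349 198   6  25 113] [ 0.6188 -0.0978  0.2306] dir [-0.912  0.102  0.398] len 0.07796778114272934 lo/hi [ 0.656 -0.102  0.214] [ 0.585 -0.094  0.245]
scene roll pts 1401 [0.69122678 0.03583149 0.18260332]
[0.68087136 0.16410273 0.11241314 0.00189233] 0.0018933106504968023
ends [-0.10377499 -0.10043552  0.10833066  0.11350548] yaw deg -6.413872321459865
scene red [399 225  12  30 165] [0.6543 0.1836 0.2262] dir [ 0.911 -0.101 -0.4  ] len 0.07503541972144848 lo/hi [0.62  0.187 0.241] [0.688 0.18  0.211]
scene red [282 247  12  32 178] [ 0.6203 -0.0994  0.2272] dir [ 0.909 -0.095 -0.406] len 0.0754337723223989 lo/hi [ 0.586 -0.096  0.242] [ 0.655 -0.103  0.212]
```

```bash
cat > trays.py <<'E'
from h import *
def mat(tag):
    im,d=load("top",tag);g=im.max(2)
    # dark mat mask
    m=((g<75)).astype(np.uint8); m[:222]=0;m[300:]=0;m[:,:240]=0;m[:,412:]=0
    m=cv2.morphologyEx(m,cv2.MORPH_CLOSE,np.ones((25,25)))
    c=max(cv2.findContours(m,0,1)[0],key=cv2.contourArea)[:,0,:]
    W=ray("top",c,.001)[:,:2]
    r=cv2.minAreaRect((W*1000).astype(np.float32));return r
def trays(tag,show=True,mz=.026):
    out={}
    for n in("top","scene"):
        im,d=load(n,tag);hsv=cv2.cvtColor(im,cv2.COLOR_RGB2HSV);h,s,v=cv2.split(hsv)
        W=ray(n,np.c_[np.tile(np.arange(640),480),np.repeat(np.arange(480),640)],.026).reshape(480,640,3)
        roi=(W[...,0]>.36)&(W[...,0]<.6)&(W[...,1]>-.25)&(W[...,1]<.27)
        yel=((h>18)&(h<36)&(s>140)&(v>90)&roi).astype(np.uint8)
        yel=cv2.morphologyEx(yel,cv2.MORPH_CLOSE,np.ones((9,9)))
        k,l,st,ce=cv2.connectedComponentsWithStats(yel)
        out[n]=[(ce[i],st[i,4]) for i in range(1,k) if st[i,4]>60]
    return out
E
python3 - <<'E'
from trays import *
r=mat("0");print(r)
for n,o in trays("0").items():
    for c,a in o: print(n,np.round(c,1),a,np.round(ray(n,c,.008),4))
im,d=load("top","0")
g=im[235:300,235:415].astype(int)
P=pts("top",d)
# line ends & outline by hand from zoom pix (tz0: /4 + (235,155))
for nm,(a,b) in dict(lineL=(75,418),lineR=(576,424),oTL=(604,309),oTR=(661,311),oBL=(603,538),oBR=(661,540),mTL=(53,295),mTR=(677,298),mBL=(50,543),mBR=(675,550)).items():
    print(nm,np.round(ray("top",[(a+.5)/4-.5+235,(b+.5)/4-.5+155],.001),4))
for nm,(a,b) in dict(lineL=(126,243),oTL=(30,184),oTR=(78,175),oBL=(75,346),oBR=(123,330),mTL=(18,181),mBL=(64,357),mTR=(510,53)).items():
    print("sc",nm,np.round(ray("scene",[(a+.5)/3-.5+200,(b+.5)/3-.5+200],.001),4))
zoom(im,420,230,500,340,6,"tbar");zoom(im,125,225,245,300,6,"trest")
im,d=load("scene","0");zoom(im,380,180,500,270,6,"srest");zoom(im,100,240,280,330,4,"sbar")
E
```

```text
((487.65777587890625, -30.08453369140625), (495.8096008300781, 197.4768524169922), 88.07291412353516)
scene [259.5 262.6] 167 [[ 0.4462 -0.1358  0.008 ]]
lineL [[0.4957 0.1998 0.001 ]]
lineR [[ 0.4817 -0.2     0.001 ]]
oTL [[ 0.5732 -0.2253  0.001 ]]
oTR [[ 0.5706 -0.2709  0.001 ]]
oBL [[ 0.3906 -0.2187  0.001 ]]
oBR [[ 0.388  -0.2648  0.001 ]]
mTL [[0.5947 0.2158 0.001 ]]
mTR [[ 0.5807 -0.2841  0.001 ]]
mBL [[0.3968 0.2213 0.001 ]]
mBR [[ 0.3798 -0.2757  0.001 ]]
sc lineL [[ 0.482 -0.198  0.001]]
sc oTL [[ 0.387  -0.2648  0.001 ]]
sc oTR [[ 0.3927 -0.2201  0.001 ]]
sc oBL [[ 0.5697 -0.2685  0.001 ]]
sc oBR [[ 0.569  -0.2249  0.001 ]]
sc mTL [[ 0.3797 -0.2746  0.001 ]]
sc mBL [[ 0.577  -0.2802  0.001 ]]
sc mTR [[0.3987 0.2215 0.001 ]]
```

View pics/tbar.png

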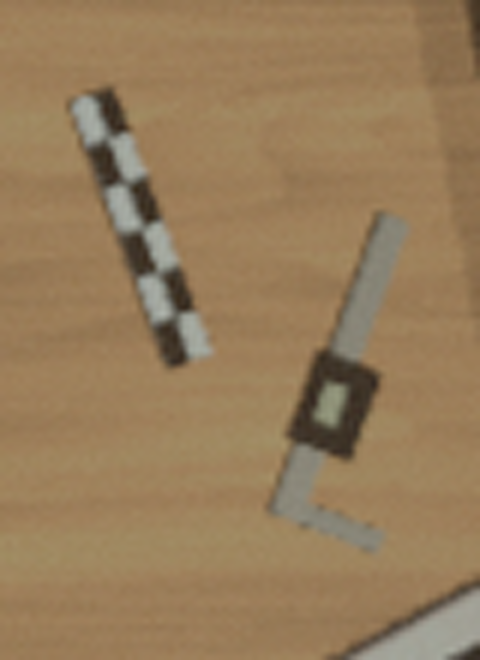

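View pics/trest.png

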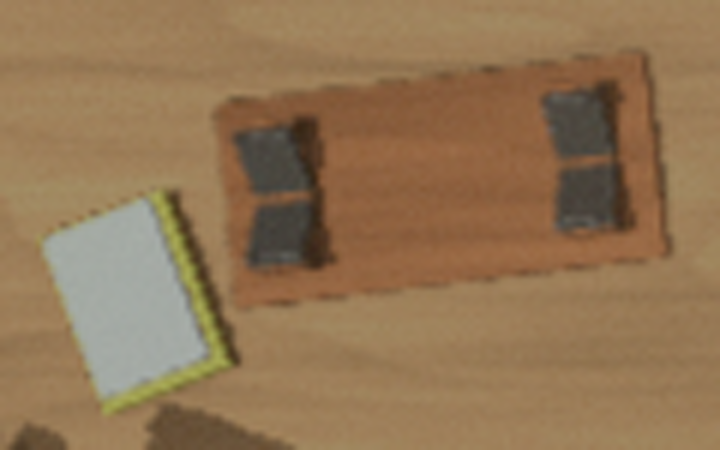

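View pics/srest.png

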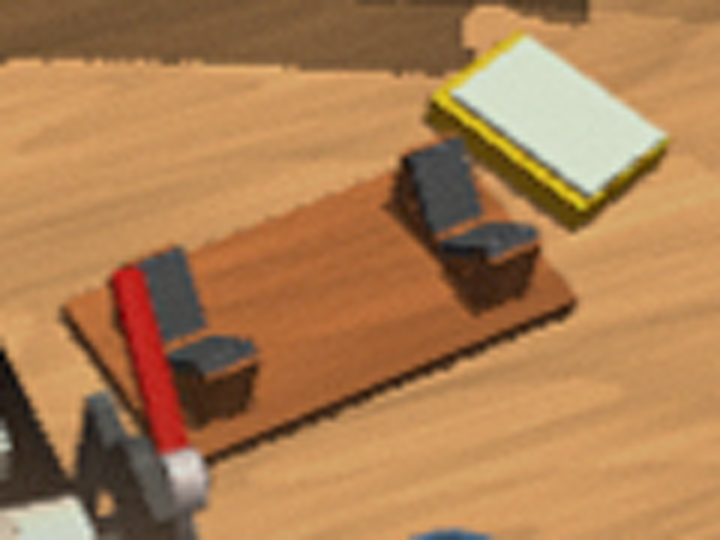

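```bash
python3 - <<'E'
from h import *
def T(a,b,k,x,y,z,n="top"): return ray(n,[(a+.5)/k-.5+x,(b+.5)/k-.5+y],z)[0]
c=[T(*p,6,125,225,.012) for p in((215,102),(645,52),(668,255),(238,305))]
c=np.array(c);print(c.round(4),"mean",c.mean(0).round(4))
print("sides",np.linalg.norm(c[0]-c[1]),np.linalg.norm(c[1]-c[2]))
v=(c[0]-c[1])+(c[3]-c[2]);print("rest yaw",np.degrees(np.arctan2(-v[0],v[1])))
# scene corners
e=np.array([T(*p,6,380,180,.012,"scene") for p in((65,308),(575,298),(205,460))]);print(e.round(4),"mid diag",((e[1]+0*e[0])).round(4))
# bar
im,d=load("top","0");P=pts("top",d)
b=np.array([T(*p,6,420,230,.01) for p in((70,102),(110,87),(213,353),(172,366))]);print("bar",b.round(4),b.mean(0).round(4),np.linalg.norm(b[0]-b[3]),np.linalg.norm(b[0]-b[1]))
v=b[0]-b[3]+b[1]-b[2];print("bar yaw",np.degrees(np.arctan2(v[1],v[0])))
# pads by depth
m=(P[...,2]>.025)&(P[...,0]>.44)&(P[...,0]<.6)&(P[...,1]>.24)&(P[...,1]<.52)
k,l,st,ce=cv2.connectedComponentsWithStats(m.astype(np.uint8))
for i in range(1,k):
    if st[i,4]>30:print("saddle",st[i],P[l==i].mean(0).round(4),P[l==i].max(0).round(3),P[l==i].min(0).round(3))
E
```

```text
[[0.558  0.4928 0.012 ]
 [0.5793 0.2648 0.012 ]
 [0.4716 0.2541 0.012 ]
 [0.4505 0.4812 0.012 ]] mean [0.5149 0.3732 0.012 ]
sides 0.22894698834049443 0.10824521510027454
rest yaw 5.322679056503433
[[0.4748 0.2537 0.012 ]
 [0.5562 0.4902 0.012 ]
 [0.5801 0.2775 0.012 ]] mid diag [0.5562 0.4902 0.012 ]
bar [[ 0.5224 -0.3675  0.01  ]
 [ 0.5298 -0.389   0.01  ]
 [ 0.3882 -0.438   0.01  ]
 [ 0.3819 -0.4162  0.01  ]] [ 0.4556 -0.4027  0.01  ] 0.14870157024353572 0.022763671064655662
bar yaw 19.094042343757927
saddle [215 238  14  27 249] [0.5224 0.2941 0.0417] [0.562 0.312 0.059] [0.482 0.277 0.025]
saddle [163 245  15  26 270] [0.5069 0.4523 0.0407] [0.545 0.472 0.062] [0.467 0.434 0.025]
```

```bash
cat > go.py <<'E'
# usage: go.py x y z yaw_deg(of jaw axis)  -> remaining shift in tool axes (after the turn) in mm, and the turn
import sys
from h import *
def go(x,y,z,psi=None,pr=True):
    s=sensors.get_state();p=np.array(s["tcp_pos"]);R=np.array(s["tool_rot"])
    cur=np.degrees(np.arctan2(R[1,2],R[0,2]))
    if psi is None: psi=cur
    dpsi=(psi-cur+90)%180-90
    t=np.radians(cur+dpsi)
    D=(np.array([x,y,z])-p)*1000
    print("t",round(s["t"],2),"tcp",p.round(4),"yaw",round(cur,2),"tilt",R[:,1].round(3),"w",round(s["gripper_width"],4),"F",np.round(s["force"],1))
    print("roll",round(-np.radians(dpsi),3),"shift after turn: dx %.1f dy %.1f dz %.1f"%(D@[np.sin(t),-np.cos(t),0],-D[2],D@[np.cos(t),np.sin(t),0]), "| before turn dx %.1f dz %.1f"%(D@R[:,0],D@R[:,2]))
    return
if __name__=="__main__": go(*map(float,sys.argv[1:]))
E
python3 go.py .6334 .1867 .29 83.4
```

```text
t 0.1 tcp [0.2934 0.5794 0.2047] yaw 63.14 tilt [-0.001 -0.002 -1.   ] w 0.0941 F [-0.1 -0.4 -0.2]
roll -0.354 shift after turn: dx 382.9 dy -85.3 dz -351.0 | before turn dx 480.7 dz -196.8
```

step_arm(
  motion=[
    [0.4, [0, -20, 0], -0.12],
    [0.4, [0, -30, 0], -0.12],
    [0.4, [0, -35, 0], -0.11],
    [0.4, [0, 0, 0], 0],
  ],
  grip_force=10,
)

```text
t: 0.5
tcp_pos: [0.2923, 0.5777, 0.2888]
tool_rot: [[0.995, -0.004, 0.104], [-0.104, -0.009, 0.995], [-0.003, -1.0, -0.009]]
force: [-0.8, 1.0, -0.5]
gripper_width: 0.0655
```

```bash
python3 go.py .6334 .1867 .29 83.4
```

```text
t 0.5 tcp [0.2923 0.5777 0.2888] yaw 84.03 tilt [-0.004 -0.009 -1.   ] w 0.0655 F [-0.8  1.  -0.5]
roll 0.011 shift after turn: dx 383.7 dy -1.2 dz -349.2 | before turn dx 379.9 dz -353.4
```

step_arm(
  motion=[
    [0.4, [32, 0, -29], 0.01],
    [0.4, [32, 0, -29], 0],
    [0.4, [32, 0, -29], 0],
    [0.4, [32, 0, -29], 0],
    [0.4, [32, 0, -29], 0],
    [0.4, [32, 0, -29], 0],
    [0.4, [32, 0, -29], 0],
    [0.4, [32, 0, -29], 0],
    [0.4, [32, 0, -29], 0],
    [0.4, [32, 0, -29], 0],
    [0.4, [32, 0, -29], 0],
    [0.4, [28, 0, -28], 0],
    [0.4, [0, 0, 0], 0],
  ],
)

```text
t: 1.8
tcp_pos: [0.6362, 0.1721, 0.2762]
tool_rot: [[0.993, -0.019, 0.119], [-0.119, -0.019, 0.993], [-0.017, -1.0, -0.021]]
force: [1.7, -0.8, 0.5]
gripper_width: 0.0376
```

```bash
python3 go.py .6334 .1867 .215 83.4
```

```text
t 1.8 tcp [0.6362 0.1721 0.2762] yaw 83.18 tilt [-0.019 -0.019 -1.   ] w 0.0376 F [ 1.7 -0.8  0.5]
roll -0.004 shift after turn: dx -4.5 dy 61.2 dz 14.2 | before turn dx -3.5 dz 15.4
```

step_arm(
  motion=[
    [0.4, [-3, 0, 15], -0.004],
    [0.4, [0, 10, 0], 0],
    [0.4, [0, 20, 0], 0],
    [0.4, [0, 15, 0], 0],
    [0.4, [0, 0, 0], 0],
  ],
)

```text
t: 2.3
tcp_pos: [0.629, 0.1945, 0.2252]
tool_rot: [[0.994, -0.026, 0.108], [-0.109, -0.016, 0.994], [-0.024, -1.0, -0.019]]
force: [0.1, -0.2, -0.3]
gripper_width: 0.0378
```

```bash
python3 go.py .6334 .1867 .215 83.4; python3 - <<'E'
from h import *
o=grab("1");zoom(o["scene"][0],330,130,500,270,4,"s1")
E
```

```text
t 2.3 tcp [0.629  0.1945 0.2252] yaw 83.78 tilt [-0.026 -0.016 -1.   ] w 0.0378 F [ 0.1 -0.2 -0.3]
roll 0.007 shift after turn: dx 5.3 dy 10.2 dz -7.2 | before turn dx 5.5 dz -7.1
```

View pics/s1.png

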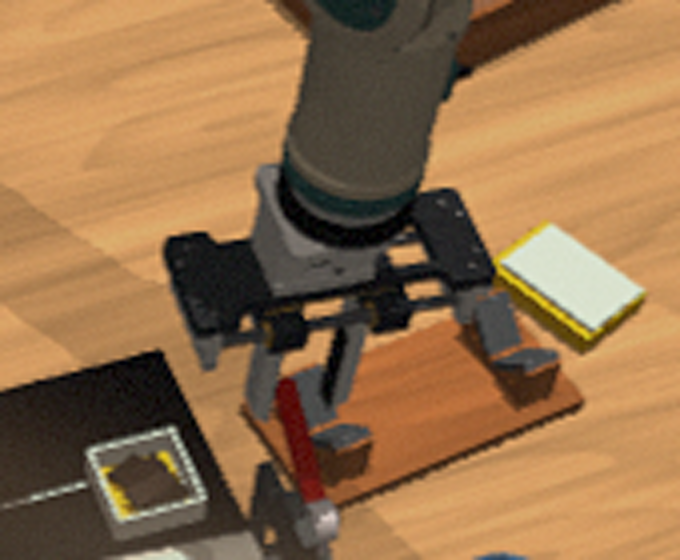

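The handle lies between the open fingers, tips just at its height. I finish the approach and pinch.

step_arm(
  motion=[
    [0.4, [5, 0, -7], 0.007],
    [0.4, [0, 5, 0], 0],
    [0.4, [0, 5, 0], 0],
    [0.4, [0, 0, 0], 0],
  ],
)

```text
t: 2.8
tcp_pos: [0.6358, 0.1878, 0.2192]
tool_rot: [[0.993, -0.018, 0.115], [-0.115, -0.014, 0.993], [-0.016, -1.0, -0.016]]
force: [-0.8, -0.5, 0.2]
gripper_width: 0.0377
```

```bash
python3 go.py .6334 .1867 .215 83.4
```

```text
t 2.8 tcp [0.6358 0.1878 0.2192] yaw 83.39 tilt [-0.018 -0.014 -1.   ] w 0.0377 F [-0.8 -0.5  0.2]
roll -0.0 shift after turn: dx -2.3 dy 4.2 dz -1.3 | before turn dx -2.2 dz -1.3
```

step_arm(
  motion=[
    [0.4, [-2, 5, -1], 0],
    [0.4, [0, 3, 0], 0],
    [0.05, [0, 0, 0], 0],
    [0.05, [0, 0, 0], 0],
    [0.05, [0, 0, 0], 0],
    [0.05, [0, 0, 0], 0],
    [0.05, [0, 0, 0], 0],
  ],
)

```text
t: 3.5
tcp_pos: [0.6336, 0.1885, 0.2108]
tool_rot: [[0.993, -0.017, 0.114], [-0.114, -0.012, 0.993], [-0.016, -1.0, -0.013]]
force: [0.5, -0.0, -0.6]
gripper_width: 0.0138
```

```bash
python3 go.py .6334 .1867 .211 83.4; cat > lev.py <<'E'
import numpy as np,sys
# increments along arc for grip radius r from elevation e0 to e1 in n steps : (forward stand x, up) mm
r,e0,e1,n=float(sys.argv[1]),float(sys.argv[2]),float(sys.argv[3]),int(sys.argv[4])
e=np.linspace(e0,e1,n+1);X=-r*np.cos(e);Z=r*np.sin(e)
print([[round(a,1),round(-b,1)] for a,b in zip(np.diff(X),np.diff(Z))])
E
python3 lev.py 70 .35 1.83 10
```

```text
t 3.5 tcp [0.6336 0.1885 0.2108] yaw 83.44 tilt [-0.017 -0.012 -1.   ] w 0.0138 F [ 0.5 -0.  -0.6]
roll 0.001 shift after turn: dx -0.0 dy -0.2 dz -1.8 | before turn dx -0.0 dz -1.8
[[np.float64(4.3), np.float64(-9.4)], [np.float64(5.6), np.float64(-8.7)], [np.float64(6.8), np.float64(-7.8)], [np.float64(7.9), np.float64(-6.7)], [np.float64(8.8), np.float64(-5.5)], [np.float64(9.5), np.float64(-4.1)], [np.float64(10.0), np.float64(-2.6)], [np.float64(10.3), np.float64(-1.1)], [np.float64(10.3), np.float64(0.4)], [np.float64(10.2), np.float64(1.9)]]
```

step_arm(
  motion=[
    [0.05, [4, -9, 0], 0],
    [0.05, [6, -9, 0], 0],
    [0.05, [7, -8, 0], 0],
    [0.05, [8, -7, 0], 0],
    [0.05, [9, -5.5, 0], 0],
    [0.05, [9.5, -4, 0], 0],
    [0.05, [10, -2.5, 0], 0],
    [0.05, [10, -1, 0], 0],
    [0.05, [10, 0.5, 0], 0],
    [0.05, [10, 2, 0], 0],
    [0.05, [0, 0, 0], 0],
  ],
)

```text
t: 4.6
tcp_pos: [0.7127, 0.1795, 0.2568]
tool_rot: [[0.993, -0.041, 0.113], [-0.113, -0.011, 0.993], [-0.04, -0.999, -0.015]]
force: [1.8, 1.3, -7.0]
gripper_width: 0.0142
```

```bash
python3 go.py .717 .179 .255 83.4;python3 - <<'E'
from h import *
o=grab("2");zoom(o["scene"][0],330,130,500,330,3,"s2")
E
```

```text
t 4.6 tcp [0.7127 0.1795 0.2568] yaw 83.52 tilt [-0.041 -0.011 -0.999] w 0.0142 F [ 1.8  1.3 -7. ]
roll 0.002 shift after turn: dx 4.3 dy 1.8 dz 0.0 | before turn dx 4.4 dz 0.0
```

View pics/s2.png

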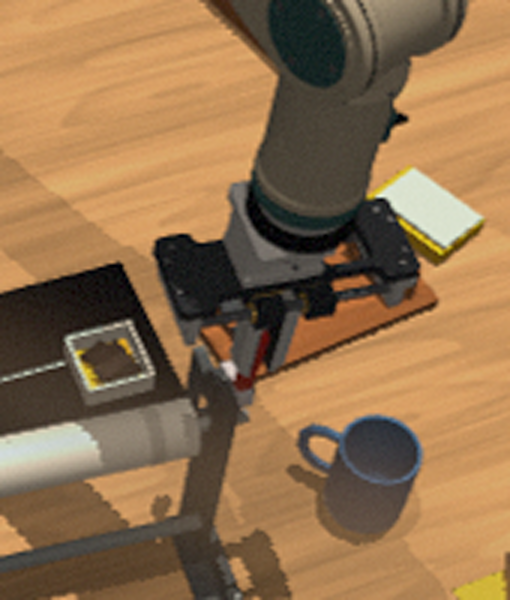

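step_arm(
  motion=[
    [0.05, [4, 0.5, 0], 0],
    [0.05, [3, 0.5, 0], 0],
    [0.05, [2, 0, 0], 0],
  ],
)

```text
t: 5.0
tcp_pos: [0.7179, 0.1789, 0.2558]
tool_rot: [[0.993, -0.048, 0.111], [-0.112, -0.011, 0.994], [-0.046, -0.999, -0.017]]
force: [-3.8, 0.2, -2.3]
gripper_width: 0.0141
```

step_arm(
  motion=[
    [0.35, [0, 0, 0], 0],
    [0.35, [0, 0, 0], 0],
    [0.35, [0, -10, 0], 0],
    [0.35, [0, -20, 0], 0],
    [0.35, [0, -25, 0], 0],
    [0.35, [0, -15, 0], 0],
    [0.35, [0, 0, 0], 0],
  ],
)

```text
t: 5.7
tcp_pos: [0.7263, 0.1764, 0.3338]
tool_rot: [[0.993, -0.034, 0.114], [-0.115, -0.015, 0.993], [-0.032, -0.999, -0.019]]
force: [0.7, 0.3, 0.6]
gripper_width: 0.0327
```

```bash
python3 go.py .6004 -.0974 .32 83.4;python3 - <<'E'
from h import *
o=grab("3");zoom(o["scene"][0],230,130,500,330,3,"s3")
E
```

```text
t 5.7 tcp [0.7263 0.1764 0.3338] yaw 83.44 tilt [-0.034 -0.015 -0.999] w 0.0327 F [0.7 0.3 0.6]
roll 0.001 shift after turn: dx -93.6 dy 13.8 dz -286.5 | before turn dx -93.1 dz -286.1
```

View pics/s3.png

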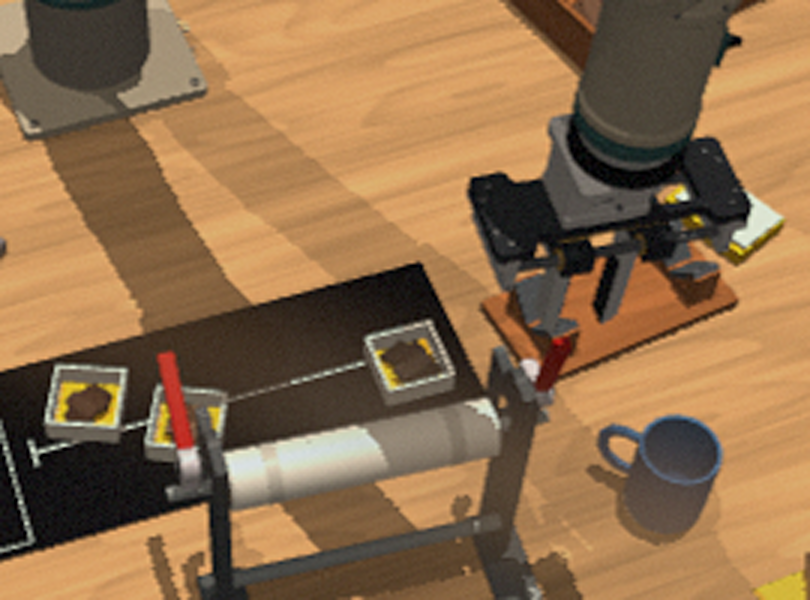

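The left lever now stands up and leans back. Next, the right lever.

step_arm(
  motion=[
    [0.35, [-8, 1, -20], 0],
    [0.35, [-10, 1, -30], 0],
    [0.35, [-10, 1, -30], 0],
    [0.35, [-10, 1, -30], 0],
    [0.35, [-10, 1, -30], 0],
    [0.35, [-10, 1, -30], 0],
    [0.35, [-10, 1, -30], 0],
    [0.35, [-10, 1, -30], 0],
    [0.35, [-10, 1, -30], 0],
    [0.35, [-5, 1, -20], 0],
    [0.35, [0, 0, -5], 0],
    [0.35, [0, 0, 0], 0],
    [0.35, [0, 0, 0], 0],
  ],
)

```text
t: 7.1
tcp_pos: [0.5878, -0.1059, 0.3162]
tool_rot: [[0.992, -0.059, 0.111], [-0.113, -0.018, 0.993], [-0.056, -0.998, -0.024]]
force: [0.2, -0.0, 0.7]
gripper_width: 0.0327
```

```bash
python3 go.py .6004 -.0974 .26 83.4
```

```text
t 7.1 tcp [ 0.5878 -0.1059  0.3162] yaw 83.6 tilt [-0.059 -0.018 -0.998] w 0.0327 F [ 0.2 -0.   0.7]
roll 0.003 shift after turn: dx 11.5 dy 56.2 dz 9.9 | before turn dx 14.7 dz 11.2
```

step_arm(
  motion=[
    [0.35, [12, 20, 11], 0],
    [0.35, [3, 20, 0], 0],
    [0.35, [0, 12, 0], 0],
    [0.35, [0, 0, 0], 0],
    [0.35, [0, 0, 0], 0],
  ],
)

```text
t: 7.6
tcp_pos: [0.6041, -0.0894, 0.2612]
tool_rot: [[0.993, -0.057, 0.102], [-0.103, -0.014, 0.995], [-0.055, -0.998, -0.02]]
force: [0.3, 0.6, -0.8]
gripper_width: 0.0333
```

```bash
python3 go.py .6004 -.0974 .213 83.4
```

```text
t 7.6 tcp [ 0.6041 -0.0894  0.2612] yaw 84.14 tilt [-0.057 -0.014 -0.998] w 0.0333 F [ 0.3  0.6 -0.8]
roll 0.013 shift after turn: dx -2.7 dy 48.2 dz -8.4 | before turn dx -0.2 dz -7.4
```

step_arm(
  motion=[
    [0.35, [0, 5, -7], 0.013],
    [0.35, [0, 15, 0], 0],
    [0.35, [0, 15, 0], 0],
    [0.35, [0, 10, 0], 0],
    [0.35, [0, 0, 0], 0],
  ],
)

```text
t: 8.1
tcp_pos: [0.6028, -0.0995, 0.2183]
tool_rot: [[0.992, -0.049, 0.119], [-0.119, -0.016, 0.993], [-0.047, -0.999, -0.022]]
force: [-0.1, -0.2, 0.2]
gripper_width: 0.033
```

```bash
python3 go.py .6004 -.0974 .211 83.4
```

```text
t 8.1 tcp [ 0.6028 -0.0995  0.2183] yaw 83.19 tilt [-0.049 -0.016 -0.999] w 0.033 F [-0.1 -0.2  0.2]
roll -0.004 shift after turn: dx -2.7 dy 7.3 dz 1.8 | before turn dx -2.3 dz 1.9
```

step_arm(
  motion=[
    [0.35, [-2, 4, 2], 0],
    [0.35, [0, 3, 0], 0],
    [0.05, [0, 0, 0], 0],
    [0.05, [0, 0, 0], 0],
    [0.05, [0, 0, 0], 0],
    [0.05, [0, 0, 0], 0],
    [0.05, [0, 0, 0], 0],
  ],
)

```text
t: 8.8
tcp_pos: [0.602, -0.0959, 0.2129]
tool_rot: [[0.992, -0.046, 0.118], [-0.119, -0.015, 0.993], [-0.044, -0.999, -0.02]]
force: [0.3, 1.2, -0.6]
gripper_width: 0.0142
```

step_arm(
  motion=[
    [0.05, [4, -9, 0], 0],
    [0.05, [6, -9, 0], 0],
    [0.05, [7, -8, 0], 0],
    [0.05, [8, -7.5, 0], 0],
    [0.05, [9, -6, 0], 0],
    [0.05, [9.5, -4.5, 0], 0],
    [0.05, [10, -3, 0], 0],
    [0.05, [10, -1.5, 0], 0],
    [0.05, [10, 0, 0], 0],
    [0.05, [10, 1.5, 0], 0],
    [0.05, [4, 1, 0], 0],
    [0.05, [2, 0, 0], 0],
  ],
)

```text
t: 10.0
tcp_pos: [0.6874, -0.1055, 0.2569]
tool_rot: [[0.99, -0.075, 0.119], [-0.12, -0.01, 0.993], [-0.073, -0.997, -0.019]]
force: [-3.6, 0.2, -3.0]
gripper_width: 0.014
```

```bash
python3 go.py .6855 -.1068 .255 83.4
```

```text
t 10.0 tcp [ 0.6874 -0.1055  0.2569] yaw 83.16 tilt [-0.075 -0.01  -0.997] w 0.014 F [-3.6  0.2 -3. ]
roll -0.004 shift after turn: dx -1.8 dy 1.9 dz -1.5 | before turn dx -1.6 dz -1.5
```

step_arm(
  motion=[
    [0.35, [-1, 0, 0], 0],
    [0.35, [0, 0, 0], 0],
    [0.35, [0, -10, 0], 0],
    [0.35, [0, -20, 0], 0],
    [0.35, [0, -25, 0], 0],
    [0.35, [0, -25, 0], 0],
    [0.35, [0, 0, 0], 0],
  ],
)

```text
t: 10.7
tcp_pos: [0.6955, -0.1067, 0.3457]
tool_rot: [[0.991, -0.062, 0.121], [-0.122, -0.014, 0.992], [-0.059, -0.998, -0.022]]
force: [0.2, 0.1, 0.1]
gripper_width: 0.0327
```

```bash
python3 go.py .6823 .0345 .3 -6.6;python3 - <<'E'
from h import *
o=grab("4");zoom(o["scene"][0],230,130,500,330,3,"s4")
s=sensors.get_state();print(np.round(s["joint_positions"],3))
E
```

```text
t 10.7 tcp [ 0.6955 -0.1067  0.3457] yaw 83.07 tilt [-0.062 -0.014 -0.998] w 0.0327 F [0.2 0.1 0.1]
roll 1.565 shift after turn: dx -138.7 dy 45.7 dz -29.4 | before turn dx -27.6 dz 139.5
[0.086 0.672 0.034 1.05  0.    1.486 1.562]
```

View pics/s4.png

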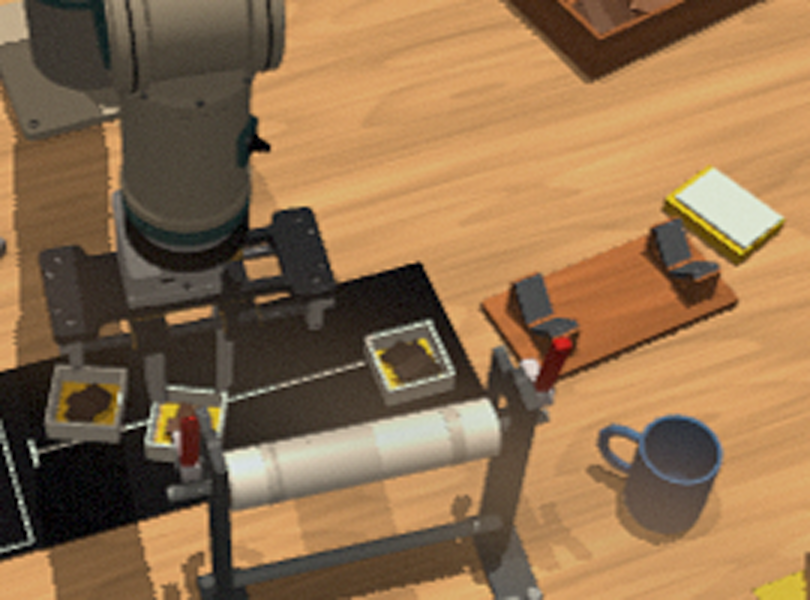

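step_arm(
  motion=[
    [0.85, [0, 0, 5], 0.1],
    [0.85, [0, 0, 0], 0.14],
    [0.85, [0, 0, 0], 0.14],
    [0.85, [0, 0, 0], 0.14],
    [0.85, [0, 0, 0], 0.14],
    [0.85, [0, 0, 0], 0.14],
    [0.85, [0, 0, 0], 0.14],
    [0.85, [0, 0, 0], 0.14],
    [0.85, [0, 0, 0], 0.14],
    [0.85, [0, 0, 0], 0.14],
    [0.85, [0, 0, 0], 0.14],
    [0.85, [0, 0, 0], 0.06],
    [0.85, [0, 0, 0], 0],
  ],
)

```text
t: 12.1
tcp_pos: [0.6855, -0.1013, 0.3241]
tool_rot: [[-0.178, -0.095, 0.979], [-0.984, -0.01, -0.179], [0.027, -0.995, -0.092]]
force: [-1.2, -0.3, 0.9]
gripper_width: 0.0799
```

```bash
python3 go.py .6823 .0345 .3 -6.6
```

```text
t 12.1 tcp [ 0.6855 -0.1013  0.3241] yaw -10.37 tilt [-0.095 -0.01  -0.995] w 0.0799 F [-1.2 -0.3  0.9]
roll -0.066 shift after turn: dx -134.5 dy 24.1 dz -18.8 | before turn dx -133.7 dz -25.3
```

```bash
python3 - <<'E'
from h import *
s=sensors.get_state();print(np.round(s["joint_positions"],3),np.round(s["effort"],1),np.round(s["qd"],3))
E
```

```text
[-0.097  0.71   0.428  1.088 -0.242  1.485  0.101] [ -0.1 -60.1   6.2 -20.9   0.    0.4  -0.4] [ 0.001  0.007 -0.005  0.017  0.006 -0.005  0.011]
```

step_arm(
  motion=[
    [0.85, [0, 0, 0], 0],
    [0.85, [0, 0, 0], 0],
    [0.85, [0, 0, 0], 0],
  ],
)

```text
t: 12.4
tcp_pos: [0.6846, -0.1011, 0.3222]
tool_rot: [[-0.174, -0.098, 0.98], [-0.984, -0.01, -0.176], [0.027, -0.995, -0.095]]
force: [-0.1, -0.5, -0.0]
gripper_width: 0.0798
```

```bash
python3 - <<'E'
from h import *
s=sensors.get_state();print(np.round(s["joint_positions"],3),np.round(s["effort"],1),np.round(s["qd"],3))
E
```

```text
[-0.097  0.712  0.427  1.091 -0.241  1.484  0.104] [ -0.  -59.8   6.  -20.7   0.1   0.4   0. ] [ 0.     0.    -0.003  0.005 -0.001 -0.001  0.009]
```

step_arm(
  motion=[
    [0.85, [0, -45, 0], 0],
    [0.85, [0, -45, 0], 0],
  ],
)

```text
t: 12.6
tcp_pos: [0.6892, -0.0992, 0.4062]
tool_rot: [[-0.174, -0.115, 0.978], [-0.984, -0.005, -0.176], [0.026, -0.993, -0.113]]
force: [1.4, 0.1, 0.6]
gripper_width: 0.0799
```

step_arm(
  motion=[
    [0.85, [0, 45, 0], 0],
    [0.85, [0, 45, 0], 0],
  ],
)

```text
t: 12.8
tcp_pos: [0.6916, -0.1022, 0.3324]
tool_rot: [[-0.169, -0.079, 0.982], [-0.985, -0.013, -0.17], [0.027, -0.997, -0.075]]
force: [-0.5, 0.7, -1.2]
gripper_width: 0.0797
```

step_arm(
  motion=[
    [0.85, [0, 0, 0], 0],
  ],
)

```text
t: 12.9
tcp_pos: [0.6891, -0.1014, 0.3283]
tool_rot: [[-0.169, -0.087, 0.982], [-0.985, -0.011, -0.17], [0.026, -0.996, -0.084]]
force: [-1.1, 0.2, 0.1]
gripper_width: 0.0798
```

```bash
python3 - <<'E'
from h import *
s=sensors.get_state();print(np.round(s["joint_positions"],3),np.round(s["effort"],1),np.round(s["qd"],3))
E
```

```text
[-0.096  0.709  0.426  1.078 -0.241  1.487  0.107] [  0.5 -62.5   6.5 -21.1   0.2  -0.3   0.1] [ 0.004 -0.031  0.015 -0.122 -0.003  0.044  0.001]
```

step_arm(
  motion=[
    [0.85, [0, 0, 0], 0],
  ],
)

```text
t: 13.0
tcp_pos: [0.6893, -0.1014, 0.3296]
tool_rot: [[-0.168, -0.086, 0.982], [-0.985, -0.012, -0.17], [0.026, -0.996, -0.083]]
force: [0.0, 0.1, 0.6]
gripper_width: 0.0798
```

step_arm(
  motion=[
    [0.85, [0, -45, 0], 0],
    [0.85, [0, -45, 0], 0],
    [0.85, [0, 0, 0], 0],
    [0.85, [0, 0, 0], 0],
  ],
)

```text
t: 13.4
tcp_pos: [0.6958, -0.1008, 0.4255]
tool_rot: [[-0.169, -0.088, 0.982], [-0.985, -0.012, -0.17], [0.027, -0.996, -0.085]]
force: [-0.6, -0.0, 0.6]
gripper_width: 0.0803
```

step_arm(
  motion=[
    [0.85, [0, 15, 0], 0],
    [0.85, [0, 15, 0], 0],
    [0.85, [0, 15, 0], 0],
    [0.85, [0, 15, 0], 0],
    [0.85, [0, 15, 0], 0],
    [0.85, [0, 15, 0], 0],
  ],
)

```text
t: 14.0
tcp_pos: [0.6882, -0.1028, 0.3365]
tool_rot: [[-0.168, -0.083, 0.982], [-0.985, -0.013, -0.17], [0.027, -0.996, -0.079]]
force: [-0.4, 0.3, -0.7]
gripper_width: 0.0799
```

step_arm(
  motion=[
    [0.85, [0, 0, 0], 0],
    [0.85, [0, 0, 0], 0],
  ],
)

```text
t: 14.2
tcp_pos: [0.6868, -0.1023, 0.3346]
tool_rot: [[-0.168, -0.088, 0.982], [-0.985, -0.012, -0.17], [0.027, -0.996, -0.084]]
force: [0.2, -0.2, -0.7]
gripper_width: 0.0801
```

step_arm(
  motion=[
    [0.85, [0, -45, 0], 0],
    [0.85, [0, -45, 0], 0],
    [0.85, [0, 45, 0], 0],
    [0.85, [0, 45, 0], 0],
    [0.85, [0, -45, 0], 0],
    [0.85, [0, -45, 0], 0],
    [0.85, [0, 45, 0], 0],
    [0.85, [0, 45, 0], 0],
    [0.85, [0, 0, 0], 0],
    [0.85, [0, 0, 0], 0],
  ],
)

```text
t: 15.2
tcp_pos: [0.6791, -0.1027, 0.3398]
tool_rot: [[-0.173, -0.098, 0.98], [-0.985, -0.009, -0.175], [0.026, -0.995, -0.095]]
force: [0.5, -0.3, 1.2]
gripper_width: 0.0797
```

step_arm(
  motion=[
    [0.85, [0, 0, 0], 0],
  ],
)

```text
t: 15.3
tcp_pos: [0.6799, -0.1028, 0.3416]
tool_rot: [[-0.173, -0.096, 0.98], [-0.985, -0.009, -0.174], [0.026, -0.995, -0.093]]
force: [-0.1, -0.0, -0.3]
gripper_width: 0.0796
```

step_arm(
  motion=[
    [0.85, [0, -40, 20], 0],
    [0.85, [0, -20, 40], 0],
    [0.85, [0, 0, 40], 0],
    [0.85, [0, 0, 40], 0],
    [0.85, [0, 0, 40], 0],
    [0.85, [0, 0, 40], 0],
  ],
)

```text
t: 15.9
tcp_pos: [0.8125, -0.1155, 0.3651]
tool_rot: [[-0.167, -0.066, 0.984], [-0.986, 0.023, -0.166], [-0.011, -0.998, -0.069]]
force: [-1.0, -0.9, 0.0]
gripper_width: 0.0796
```

step_arm(
  motion=[
    [0.85, [0, 0, 40], 0],
    [0.85, [0, 0, 40], 0],
  ],
)

```text
t: 16.1
tcp_pos: [0.8246, -0.1221, 0.3542]
tool_rot: [[-0.174, -0.047, 0.984], [-0.985, 0.017, -0.174], [-0.009, -0.999, -0.049]]
force: [2.3, -0.2, 0.5]
gripper_width: 0.0798
```

```bash
python3 - <<'E'
from h import *
s=sensors.get_state();print(np.round(s["joint_positions"],3),np.round(s["effort"],1),np.round(s["qd"],3))
E
```

```text
[ 0.056  1.116  1.071  0.184 -1.009  1.981  0.051] [ -0.3 -75.   -1.4 -13.9   2.1   0.4  -0.2] [-0.039  0.245  2.209 -0.005 -2.151  0.039  0.171]
```

step_arm(
  motion=[
    [0.85, [0, 0, -30], 0],
    [0.85, [0, 0, -30], 0],
    [0.85, [0, 0, 0], 0],
  ],
)

```text
t: 16.4
tcp_pos: [0.7791, -0.1182, 0.3546]
tool_rot: [[-0.176, -0.049, 0.983], [-0.984, 0.006, -0.176], [0.002, -0.999, -0.05]]
force: [-0.1, -0.6, -0.1]
gripper_width: 0.0801
```

```bash
python3 go.py .6823 .0345 .3 -6.6; python3 - <<'E'
from h import *
s=sensors.get_state();print(np.round(s["joint_positions"],3),np.round(s["effort"],1),np.round(s["qd"],3))
E
```

```text
t 16.4 tcp [ 0.7791 -0.1182  0.3546] yaw -10.15 tilt [-0.049  0.006 -0.999] w 0.0801 F [-0.1 -0.6 -0.1]
roll -0.062 shift after turn: dx -140.5 dy 54.6 dz -113.7 | before turn dx -133.4 dz -119.3
[-0.137  1.011  1.158  0.643 -0.904  1.841  0.288] [ -3.2 -70.   10.6 -11.3   0.    0.2   0.6] [ 0.061  0.037 -0.026 -0.286 -0.015 -0.023 -0.044]
```

step_arm(
  motion=[
    [0.85, [-15, 0, -15], -0.03],
    [0.85, [-25, 0, -22], -0.03],
    [0.85, [-25, 0, -22], 0],
    [0.85, [-25, 0, -22], 0],
    [0.85, [-25, 0, -22], 0],
    [0.85, [-15, 0, -15], 0],
    [0.85, [0, 0, 0], 0],
  ],
)

```text
t: 17.1
tcp_pos: [0.6852, 0.0354, 0.3714]
tool_rot: [[-0.091, -0.032, 0.995], [-0.996, 0.001, -0.091], [0.002, -0.999, -0.032]]
force: [0.7, 0.7, 0.3]
gripper_width: 0.0799
```

```bash
python3 go.py .6823 .0345 .3 -6.6; python3 - <<'E'
from h import *
s=sensors.get_state();print(np.round(s["joint_positions"],3),np.round(s["effort"],1),np.round(s["qd"],3))
E
```

```text
t 17.1 tcp [0.6852 0.0354 0.3714] yaw -5.24 tilt [-0.032  0.001 -0.999] w 0.0799 F [0.7 0.7 0.3]
roll 0.024 shift after turn: dx 1.2 dy 71.4 dz -2.8 | before turn dx 1.0 dz -0.5
[-0.561  0.848  1.242  1.111 -0.778  1.677  0.366] [ -0.4 -57.7  14.6 -14.6   0.2   0.2  -0. ] [ 0.025  0.005  0.001 -0.071 -0.005 -0.003 -0.003]
```

step_arm(
  motion=[
    [0.85, [1, 20, 1], 0.024],
    [0.85, [0, 35, 0], 0],
    [0.85, [0, 35, 0], 0],
    [0.85, [0, 35, 0], 0],
    [0.85, [0, 15, 0], 0],
    [0.85, [0, 0, 0], 0],
  ],
)

```text
t: 17.7
tcp_pos: [0.6967, 0.0315, 0.2365]
tool_rot: [[-0.104, -0.012, 0.995], [-0.995, -0.004, -0.104], [0.005, -1.0, -0.011]]
force: [-0.3, -0.1, 1.0]
gripper_width: 0.0796
```

```bash
python3 go.py .682 .0350 .146 -6.6; python3 - <<'E'
from h import *
s=sensors.get_state();print(np.round(s["joint_positions"],3),np.round(s["effort"],1),np.round(s["qd"],3))
o=grab("5");zoom(o["scene"][0],230,130,500,330,3,"s5")
E
```

```text
t 17.7 tcp [0.6967 0.0315 0.2365] yaw -5.97 tilt [-0.012 -0.004 -1.   ] w 0.0796 F [-0.3 -0.1  1. ]
roll 0.011 shift after turn: dx -1.8 dy 90.5 dz -15.0 | before turn dx -2.4 dz -13.9
[-0.59   0.956  1.195  1.33  -0.868  1.425  0.457] [  0.1 -58.1  16.5 -13.4  -0.   -0.1   0.1] [ 0.021  0.001  0.011 -0.053 -0.008  0.019 -0.006]
```

View pics/s5.png

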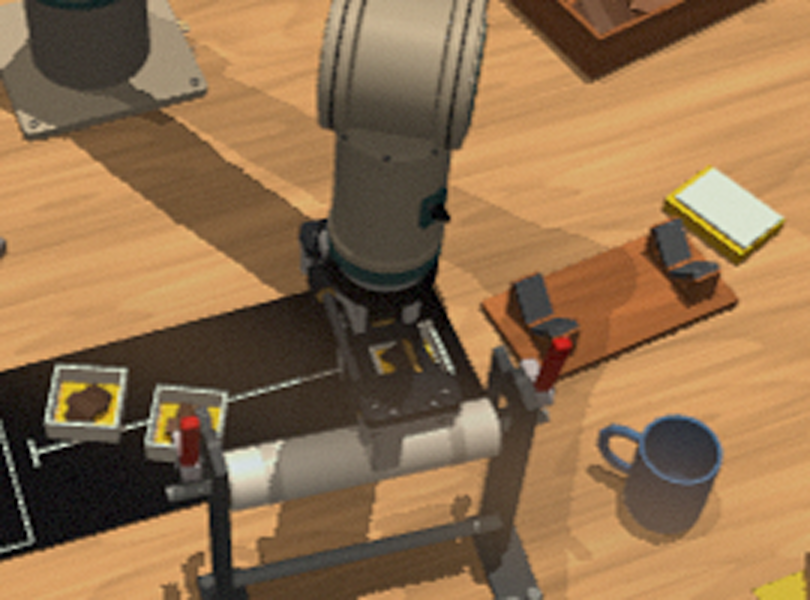

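step_arm(
  motion=[
    [0.85, [-2, 5, -14], 0.011],
    [0.85, [0, 20, 0], 0],
    [0.85, [0, 20, 0], 0],
    [0.85, [0, 10, 0], 0],
    [0.85, [0, 0, 0], 0],
  ],
)

```text
t: 18.3
tcp_pos: [0.6906, 0.031, 0.1946]
tool_rot: [[-0.114, 0.009, 0.993], [-0.994, -0.006, -0.113], [0.005, -1.0, 0.01]]
force: [-0.5, 0.2, 0.5]
gripper_width: 0.0799
```

```bash
python3 go.py .682 .0350 .146 -6.6
```

```text
t 18.3 tcp [0.6906 0.031  0.1946] yaw -6.51 tilt [ 0.009 -0.006 -1.   ] w 0.0799 F [-0.5  0.2  0.5]
roll 0.001 shift after turn: dx -2.9 dy 48.6 dz -9.0 | before turn dx -3.2 dz -9.5
```

step_arm(
  motion=[
    [0.85, [-3, 0, -10], 0],
    [0.85, [-1, 15, -2], 0],
    [0.85, [0, 15, -2], 0],
    [0.85, [0, 15, -2], 0],
    [0.85, [0, 0, 0], 0],
  ],
)

```text
t: 18.8
tcp_pos: [0.6761, 0.0368, 0.1494]
tool_rot: [[-0.113, 0.014, 0.994], [-0.994, -0.006, -0.113], [0.004, -1.0, 0.014]]
force: [0.2, -0.2, 0.3]
gripper_width: 0.0798
```

```bash
python3 go.py .682 .0350 .146 -6.6
```

```text
t 18.8 tcp [0.6761 0.0368 0.1494] yaw -6.47 tilt [ 0.014 -0.006 -1.   ] w 0.0798 F [ 0.2 -0.2  0.3]
roll 0.002 shift after turn: dx 1.1 dy 3.4 dz 6.1 | before turn dx 1.1 dz 6.0
```

step_arm(
  motion=[
    [0.85, [1, 3, 6], 0],
    [0.85, [0, 0, 0], 0],
    [0.3, [0, 0, 0], 0],
    [0.3, [0, 0, 0], 0],
    [0.3, [0, 0, 0], 0],
    [0.3, [0, 0, 0], 0],
    [0.3, [0, 0, 0], 0],
    [0.3, [0, 0, 0], 0],
  ],
  grip_force=35,
)

```text
t: 19.6
tcp_pos: [0.6834, 0.0341, 0.1468]
tool_rot: [[-0.113, 0.015, 0.993], [-0.994, -0.007, -0.113], [0.006, -1.0, 0.016]]
force: [0.2, -0.9, -1.5]
gripper_width: 0.0476
```

```bash
python3 go.py .682 .0350 .146 -6.6
```

```text
t 19.6 tcp [0.6834 0.0341 0.1468] yaw -6.48 tilt [ 0.015 -0.007 -1.   ] w 0.0476 F [ 0.2 -0.9 -1.5]
roll 0.002 shift after turn: dx -0.8 dy 0.8 dz -1.5 | before turn dx -0.8 dz -1.5
```

step_arm(
  motion=[
    [0.3, [0, -6, 0], 0],
    [0.3, [0, -4, 0], 0],
    [0.3, [0, 0, 0], 0],
  ],
)

```text
t: 19.9
tcp_pos: [0.6821, 0.0348, 0.156]
tool_rot: [[-0.113, 0.012, 0.994], [-0.994, -0.006, -0.113], [0.005, -1.0, 0.013]]
force: [-0.6, 0.3, -3.5]
gripper_width: 0.0472
```

```bash
python3 go.py .6576 .0371 .157 -6.6
```

```text
t 19.9 tcp [0.6821 0.0348 0.156 ] yaw -6.48 tilt [ 0.012 -0.006 -1.   ] w 0.0472 F [-0.6  0.3 -3.5]
roll 0.002 shift after turn: dx 0.5 dy -1.0 dz -24.6 | before turn dx 0.5 dz -24.5
```

Weight is about 3.5 N and the roll is free of the seat. Next I bring it forward into the mouth.

step_arm(
  motion=[
    [0.3, [0, -1, -7], 0],
    [0.3, [0, -1, -7], 0],
    [0.3, [0, -1, -7], 0],
    [0.3, [0, 0, -3], 0],
    [0.3, [0, 0, 0], 0],
  ],
)

```text
t: 20.4
tcp_pos: [0.6547, 0.0383, 0.1583]
tool_rot: [[-0.113, 0.01, 0.994], [-0.994, -0.005, -0.113], [0.004, -1.0, 0.01]]
force: [0.3, 0.2, -3.2]
gripper_width: 0.0471
```

```bash
python3 go.py .6576 .0371 .157 -6.6
```

```text
t 20.4 tcp [0.6547 0.0383 0.1583] yaw -6.5 tilt [ 0.01  -0.005 -1.   ] w 0.0471 F [ 0.3  0.2 -3.2]
roll 0.002 shift after turn: dx 0.9 dy 1.3 dz 3.0 | before turn dx 0.9 dz 3.0
```

step_arm(
  motion=[
    [0.3, [0.5, 0, 3], 0],
    [0.3, [0, 8, 0], 0],
    [0.3, [0, 8, 0], 0],
    [0.3, [0, 0, 0], 0],
  ],
)

```text
t: 20.8
tcp_pos: [0.6585, 0.0376, 0.1407]
tool_rot: [[-0.113, 0.01, 0.994], [-0.994, -0.005, -0.112], [0.004, -1.0, 0.011]]
force: [0.1, -0.1, -2.6]
gripper_width: 0.0474
```

```bash
python3 go.py .6576 .0371 .070 -6.6
```

```text
t 20.8 tcp [0.6585 0.0376 0.1407] yaw -6.46 tilt [ 0.01  -0.005 -1.   ] w 0.0474 F [ 0.1 -0.1 -2.6]
roll 0.002 shift after turn: dx 0.6 dy 70.7 dz -0.9 | before turn dx 0.3 dz -1.6
```

step_arm(
  motion=[
    [0.3, [0, 8, -1], 0],
    [0.3, [0, 8, -0.5], 0],
    [0.3, [0, 8, -0.5], 0],
    [0.3, [0, 0, 0], 0],
  ],
)

```text
t: 21.2
tcp_pos: [0.6562, 0.0376, 0.1134]
tool_rot: [[-0.113, 0.009, 0.994], [-0.994, -0.006, -0.113], [0.005, -1.0, 0.009]]
force: [0.1, 0.1, -3.5]
gripper_width: 0.0477
```

```bash
python3 go.py .6576 .0371 .065 -6.6
```

```text
t 21.2 tcp [0.6562 0.0376 0.1134] yaw -6.47 tilt [ 0.009 -0.006 -1.   ] w 0.0477 F [ 0.1  0.1 -3.5]
roll 0.002 shift after turn: dx 0.3 dy 48.4 dz 1.4 | before turn dx 0.1 dz 1.0
```

step_arm(
  motion=[
    [0.3, [0, 8, 1], 0],
    [0.3, [0, 8, 0], 0],
    [0.3, [0, 8, 0], 0],
    [0.3, [0, 0, 0], 0],
  ],
)

```text
t: 21.6
tcp_pos: [0.6576, 0.0374, 0.0872]
tool_rot: [[-0.112, 0.009, 0.994], [-0.994, -0.006, -0.112], [0.005, -1.0, 0.009]]
force: [0.2, 0.7, -4.2]
gripper_width: 0.0469
```

```bash
python3 go.py .6576 .0371 .065 -6.6
```

```text
t 21.6 tcp [0.6576 0.0374 0.0872] yaw -6.46 tilt [ 0.009 -0.006 -1.   ] w 0.0469 F [ 0.2  0.7 -4.2]
roll 0.003 shift after turn: dx 0.3 dy 22.2 dz -0.0 | before turn dx 0.2 dz -0.2
```

step_arm(
  motion=[
    [0.3, [0, 8, 0], 0],
    [0.3, [0, 8, 0], 0],
    [0.3, [0, 5, 0], 0],
    [0.3, [0, 0, 0], 0],
    [0.3, [0, 0, -10], 0],
    [0.3, [0, 0, -10], 0],
    [0.3, [0, 0, -10], 0],
  ],
)

```text
t: 22.3
tcp_pos: [0.6286, 0.0398, 0.0642]
tool_rot: [[-0.112, 0.011, 0.994], [-0.994, -0.007, -0.112], [0.006, -1.0, 0.012]]
force: [0.9, 0.8, -3.7]
gripper_width: 0.0475
```

```bash
python3 go.py .520 .05 .075 -6.6
```

```text
t 22.3 tcp [0.6286 0.0398 0.0642] yaw -6.43 tilt [ 0.011 -0.007 -1.   ] w 0.0475 F [ 0.9  0.8 -3.7]
roll 0.003 shift after turn: dx 2.4 dy -10.8 dz -109.0 | before turn dx 2.1 dz -108.9
```

step_arm(
  motion=[
    [0.3, [0, 0, -15], 0],
    [0.3, [0, -2, -20], 0],
    [0.3, [0, -5, -20], 0],
    [0.3, [0, -10, -20], 0],
    [0.3, [0, -10, -20], 0],
    [0.3, [0, -10, -10], 0],
    [0.3, [0, 0, 0], 0],
    [0.3, [0, 0, 0], 0],
  ],
)

```text
t: 23.1
tcp_pos: [0.5186, 0.0526, 0.1035]
tool_rot: [[-0.113, 0.015, 0.994], [-0.994, -0.005, -0.113], [0.004, -1.0, 0.016]]
force: [1.0, 0.8, -3.4]
gripper_width: 0.0477
```

```bash
python3 go.py .515 .3732 .12 5.5; python3 - <<'E'
from h import *
s=sensors.get_state();print(np.round(s["joint_positions"],3),np.round(s["effort"],1),np.round(s["qd"],3))
o=grab("6");zoom(o["scene"][0],200,130,500,360,2.6,"s6")
E
```

```text
t 23.1 tcp [0.5186 0.0526 0.1035] yaw -6.47 tilt [ 0.015 -0.005 -1.   ] w 0.0477 F [ 1.   0.8 -3.4]
roll -0.209 shift after turn: dx -319.5 dy -16.5 dz 27.1 | before turn dx -318.1 dz -39.5
[-0.792  0.878  1.093  2.004 -1.018  0.927  0.741] [ -0.1 -47.7  15.4  -9.9   0.    0.    0. ] [-0.006 -0.016  0.012 -0.003  0.005 -0.002 -0.002]
```

View pics/s6.png

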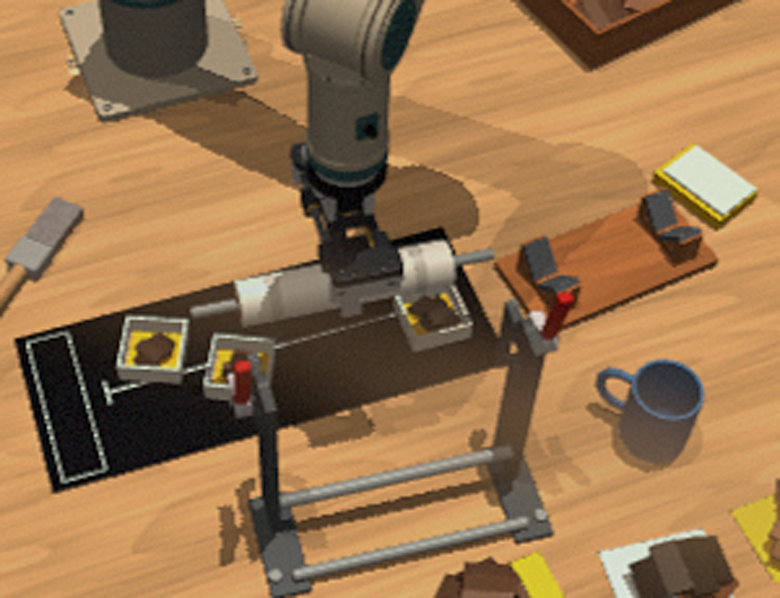

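The roll is out of the stand and held level in front of it. Now I take it to the rest.

step_arm(
  motion=[
    [0.3, [-15, -5, -2], -0.02],
    [0.3, [-25, -5, -2], -0.02],
    [0.3, [-27, -5, -2], -0.02],
    [0.3, [-27, 0, -2], -0.02],
    [0.3, [-27, 0, -1], -0.02],
    [0.3, [-27, 0, 0], -0.02],
    [0.3, [-15, 0, 0], -0.01],
    [0.3, [0, 0, 0], 0],
  ],
)

```text
t: 24.0
tcp_pos: [0.5246, 0.2187, 0.114]
tool_rot: [[0.02, 0.018, 1.0], [-1.0, -0.013, 0.02], [0.013, -1.0, 0.018]]
force: [-0.2, -0.4, -4.8]
gripper_width: 0.0473
```

```bash
python3 go.py .515 .3732 .12 5.5; python3 - <<'E'
from h import *
s=sensors.get_state();print(np.round(s["joint_positions"],3))
E
```

```text
t 24.0 tcp [0.5246 0.2187 0.114 ] yaw 1.14 tilt [ 0.018 -0.013 -1.   ] w 0.0473 F [-0.2 -0.4 -4.8]
roll -0.076 shift after turn: dx -154.7 dy -6.0 dz 5.2 | before turn dx -154.5 dz -6.5
[-1.068  0.92   1.11   1.867 -0.978  1.008  0.491]
```

step_arm(
  motion=[
    [0.3, [-20, -1, 0], -0.02],
    [0.3, [-27, -1, 0], -0.02],
    [0.3, [-27, -1, 0], -0.015],
    [0.3, [-27, -1, -1], -0.01],
    [0.3, [-27, -1, -2], 0],
    [0.3, [-15, 0, 0], 0],
    [0.3, [-5, 0, 0], 0],
    [0.3, [0, 0, 0], 0],
  ],
)

```text
t: 24.8
tcp_pos: [0.5165, 0.3631, 0.116]
tool_rot: [[0.074, 0.02, 0.997], [-0.997, -0.02, 0.074], [0.021, -1.0, 0.018]]
force: [0.5, -0.3, -3.5]
gripper_width: 0.0473
```

```bash
python3 go.py .515 .3732 .038 5.5; python3 - <<'E'
from h import *
s=sensors.get_state();print(np.round(s["joint_positions"],3))
o=grab("7");zoom(o["scene"][0],340,100,540,300,3,"s7");zoom(o["top"][0],110,170,290,320,4,"t7")
E
```

```text
t 24.8 tcp [0.5165 0.3631 0.116 ] yaw 4.26 tilt [ 0.02 -0.02 -1.  ] w 0.0473 F [ 0.5 -0.3 -3.5]
roll -0.022 shift after turn: dx -10.2 dy 78.0 dz -0.6 | before turn dx -11.9 dz -2.2
[-1.238  0.993  1.116  1.679 -0.963  1.109  0.235]
```

View pics/s7.png

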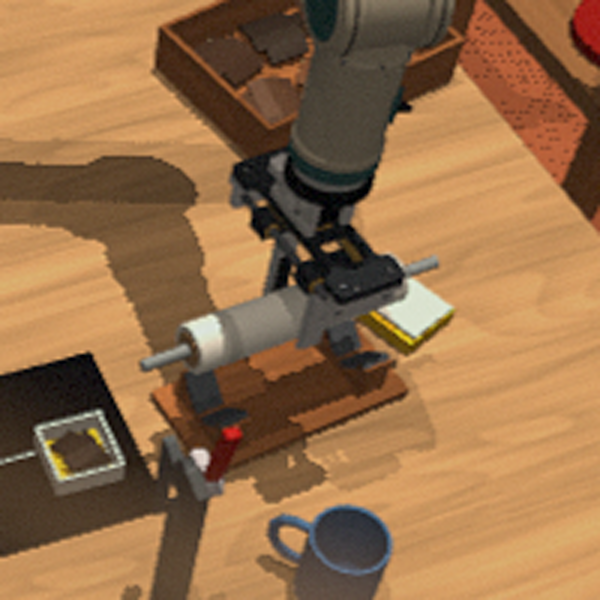

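View pics/t7.png

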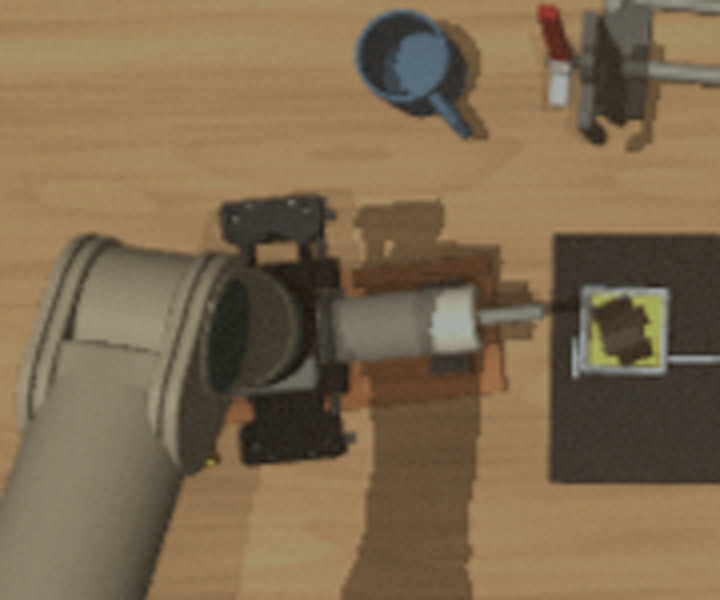

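step_arm(
  motion=[
    [0.3, [-8, 10, -1], -0.02],
    [0.3, [-3, 15, -1], 0],
    [0.3, [0, 15, 0], 0],
    [0.3, [0, 8, 0], 0],
    [0.3, [0, 0, 0], 0],
  ],
)

```text
t: 25.4
tcp_pos: [0.5149, 0.3684, 0.0629]
tool_rot: [[0.088, 0.018, 0.996], [-0.996, -0.022, 0.088], [0.024, -1.0, 0.016]]
force: [-0.5, -0.0, -3.9]
gripper_width: 0.0472
```

```bash
python3 go.py .515 .3732 .038 5.5
```

```text
t 25.4 tcp [0.5149 0.3684 0.0629] yaw 5.06 tilt [ 0.018 -0.022 -1.   ] w 0.0472 F [-0.5 -0.  -3.9]
roll -0.008 shift after turn: dx -4.8 dy 24.9 dz 0.5 | before turn dx -5.4 dz 0.1
```

step_arm(
  motion=[
    [0.3, [-4, 7, 0], -0.008],
    [0.3, [0, 7, 0], 0],
    [0.3, [0, 5, 0], 0],
    [0.3, [0, 0, 0], 0],
  ],
)

```text
t: 25.8
tcp_pos: [0.5153, 0.3719, 0.0421]
tool_rot: [[0.096, 0.018, 0.995], [-0.995, -0.022, 0.097], [0.024, -1.0, 0.016]]
force: [0.2, -1.5, -5.1]
gripper_width: 0.0473
```

```bash
python3 go.py .515 .3732 .037 5.5
```

```text
t 25.8 tcp [0.5153 0.3719 0.0421] yaw 5.54 tilt [ 0.018 -0.022 -1.   ] w 0.0473 F [ 0.2 -1.5 -5.1]
roll 0.001 shift after turn: dx -1.3 dy 5.1 dz -0.2 | before turn dx -1.5 dz -0.3
```

step_arm(
  motion=[
    [0.3, [0, 3, 0], 0],
    [0.3, [0, 3, 0], 0],
    [0.3, [0, 1, 0], 0],
  ],
)

```text
t: 26.1
tcp_pos: [0.5157, 0.3718, 0.0388]
tool_rot: [[0.096, 0.018, 0.995], [-0.995, -0.02, 0.096], [0.022, -1.0, 0.016]]
force: [-0.8, -0.1, -1.6]
gripper_width: 0.0476
```

step_arm(
  motion=[
    [0.3, [0, 2, 0], 0],
    [0.3, [0, 2, 0], 0],
    [0.3, [0, 1, 0], 0],
  ],
)

```text
t: 26.4
tcp_pos: [0.5157, 0.3719, 0.0388]
tool_rot: [[0.096, 0.018, 0.995], [-0.995, -0.016, 0.096], [0.018, -1.0, 0.017]]
force: [-1.9, -0.6, -0.2]
gripper_width: 0.047
```

step_arm(
  motion=[
    [0.3, [0, 2, 0], 0],
    [0.3, [0, 2, 0], 0],
    [0.3, [0, 2, 0], 0],
  ],
)

```text
t: 26.7
tcp_pos: [0.5157, 0.372, 0.0387]
tool_rot: [[0.096, 0.018, 0.995], [-0.995, -0.012, 0.096], [0.014, -1.0, 0.016]]
force: [-5.7, -1.9, 13.4]
gripper_width: 0.0471
```

step_arm(
  motion=[
    [0.52, [0, 0, 0], 0],
    [0.54, [0, 0, 0], 0],
    [0.6, [0, 0, 0], 0],
    [0.85, [0, 0, 0], 0],
    [0.85, [0, 0, 0], 0],
    [0.85, [0, 0, 0], 0],
  ],
)

```text
t: 27.3
tcp_pos: [0.5182, 0.3724, 0.0393]
tool_rot: [[0.096, 0.023, 0.995], [-0.995, -0.012, 0.096], [0.014, -1.0, 0.022]]
force: [-1.0, -0.1, 0.1]
gripper_width: 0.0769
```

```bash
python3 go.py .515 .3732 .2 5.5
```

```text
t 27.3 tcp [0.5182 0.3724 0.0393] yaw 5.52 tilt [ 0.023 -0.012 -1.   ] w 0.0769 F [-1.  -0.1  0.1]
roll 0.0 shift after turn: dx -1.1 dy -160.7 dz -3.1 | before turn dx 1.1 dz 0.3
```

step_arm(
  motion=[
    [0.9, [0, -10, -2], 0],
    [0.9, [0, -20, 0], 0],
    [0.9, [0, -30, 0], 0],
    [0.9, [0, -40, 0], 0],
    [0.9, [0, -45, 0], 0],
    [0.9, [0, -45, 0], 0],
    [0.9, [0, -45, 0], 0],
    [0.9, [0, 0, 0], 0],
  ],
)

```text
t: 28.1
tcp_pos: [0.5116, 0.372, 0.2932]
tool_rot: [[0.091, 0.029, 0.995], [-0.996, -0.012, 0.091], [0.015, -1.0, 0.028]]
force: [1.0, -0.6, 0.5]
gripper_width: 0.0846
```

```bash
python3 go.py .68 .18 .32 83.4; python3 - <<'E'
from h import *
s=sensors.get_state();print(np.round(s["joint_positions"],3))
o=grab("8");zoom(o["scene"][0],200,130,500,360,2.6,"s8");zoom(o["top"][0],110,155,420,310,2.5,"t8")
P=pts("scene",o["scene"][1]);hsv=cv2.cvtColor(o["scene"][0],cv2.COLOR_RGB2HSV)
for n in("scene","top"):
    P=pts(n,o[n][1]);im=o[n][0];hsv=cv2.cvtColor(im,cv2.COLOR_RGB2HSV)
    m=(P[...,2]>.055)&(P[...,2]<.1)&(P[...,1]>.25)&(P[...,1]<.5)&(abs(P[...,0]-.515)<.04)&(hsv[...,1]<110)
    Q=P[m];
    if len(Q)>30:
        A=np.c_[Q[:,1]-.373,np.ones(len(Q))];print(n,len(Q),"y range",Q[:,1].min(),Q[:,1].max(),"zmax",np.percentile(Q[:,2],98), "x fit",np.linalg.lstsq(A,Q[:,0],rcond=None)[0])
E
```

```text
t 28.1 tcp [0.5116 0.372  0.2932] yaw 5.22 tilt [ 0.029 -0.012 -1.   ] w 0.0846 F [ 1.  -0.6  0.5]
roll -1.365 shift after turn: dx 189.4 dy -26.8 dz -171.3 | before turn dx 206.8 dz 150.9
[-1.287  0.796  1.226  1.486 -0.74   1.359  0.066]
scene 1138 y range 0.25051034507808334 0.49900115872429035 zmax 0.08234744689832108 x fit [-0.08552587  0.52102844]
top 970 y range 0.2507875586969522 0.4587260774309423 zmax 0.08478939925987541 x fit [-0.0885289   0.51378887]
```

View pics/s8.png

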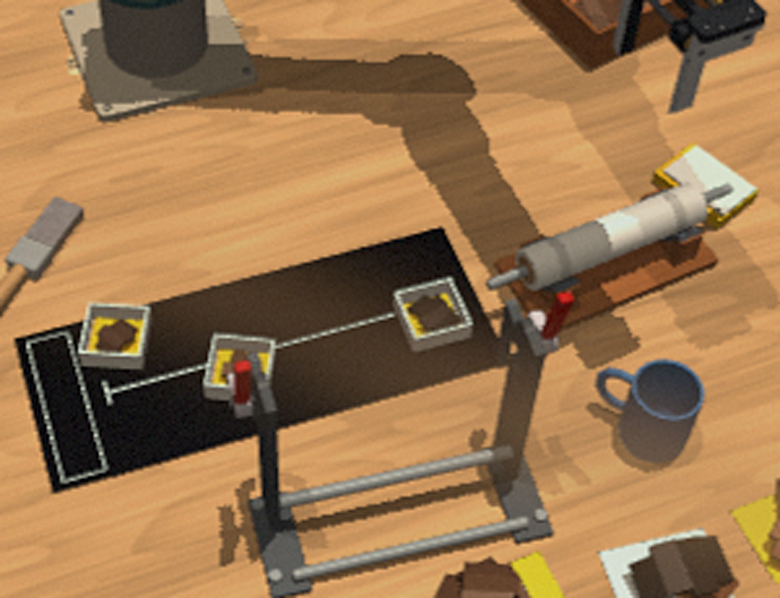

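View pics/t8.png

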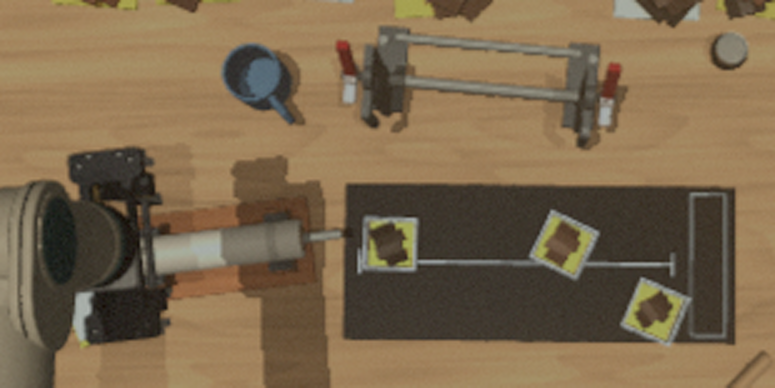

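Roll lies in the rest (top at 82–85 mm measured, expected 80), yaw and position fit; the right-hand tray was knocked to about (655,311) in this zoom. Levers next.

step_arm(
  motion=[
    [0.35, [0, -15, 0], -0.1],
    [0.35, [0, -15, 0], -0.14],
    [0.35, [0, -15, 0], -0.14],
    [0.35, [0, -10, 0], -0.14],
    [0.35, [0, -5, 0], -0.14],
    [0.35, [0, 0, 0], -0.14],
    [0.35, [0, 0, 0], -0.14],
    [0.35, [0, 0, 0], -0.14],
    [0.35, [0, 0, 0], -0.14],
    [0.35, [0, 0, 0], -0.1],
    [0.35, [0, 0, 0], 0],
  ],
)

```text
t: 29.3
tcp_pos: [0.4972, 0.37, 0.3359]
tool_rot: [[0.994, -0.004, 0.109], [-0.109, -0.03, 0.994], [-0.001, -1.0, -0.031]]
force: [0.2, 0.7, -0.6]
gripper_width: 0.0328
```

```bash
python3 go.py .7149 .1772 .32 83.4; python3 - <<'E'
from h import *
s=sensors.get_state();print(np.round(s["joint_positions"],3))
E
```

```text
t 29.3 tcp [0.4972 0.37   0.3359] yaw 83.75 tilt [-0.004 -0.03  -1.   ] w 0.0328 F [ 0.2  0.7 -0.6]
roll 0.006 shift after turn: dx 238.4 dy 15.9 dz -166.5 | before turn dx 237.4 dz -167.4
[-1.174  0.616  0.881  1.408 -0.447  1.35   1.179]
```

step_arm(
  motion=[
    [0.35, [15, 0, -10], 0.006],
    [0.35, [27, -1, -19], 0],
    [0.35, [27, -1, -19], 0],
    [0.35, [27, -1, -19], 0],
    [0.35, [27, -1, -19], 0],
    [0.35, [27, -1, -19], 0],
    [0.35, [27, -1, -19], 0],
    [0.35, [27, -1, -19], 0],
    [0.35, [20, 0, -15], 0],
    [0.35, [10, 0, -7], 0],
    [0.35, [0, 0, 0], 0],
    [0.35, [0, 0, 0], 0],
  ],
)

```text
t: 30.5
tcp_pos: [0.708, 0.1738, 0.331]
tool_rot: [[0.99, -0.031, 0.139], [-0.14, -0.038, 0.989], [-0.026, -0.999, -0.042]]
force: [-0.2, 0.1, -0.9]
gripper_width: 0.0327
```

```bash
python3 go.py .7149 .1772 .30 83.4
```

```text
t 30.5 tcp [0.708  0.1738 0.331 ] yaw 82.0 tilt [-0.031 -0.038 -0.999] w 0.0327 F [-0.2  0.1 -0.9]
roll -0.025 shift after turn: dx 6.5 dy 31.0 dz 4.1 | before turn dx 7.2 dz 5.6
```

step_arm(
  motion=[
    [0.35, [7, 3, 5], -0.025],
    [0.35, [0, 10, 1], 0],
    [0.35, [0, 15, 1], 0],
    [0.35, [0, 0, 0], 0],
  ],
)

```text
t: 30.9
tcp_pos: [0.713, 0.1859, 0.3005]
tool_rot: [[0.994, -0.033, 0.105], [-0.107, -0.035, 0.994], [-0.029, -0.999, -0.038]]
force: [-0.0, 0.3, -0.8]
gripper_width: 0.0329
```

```bash
python3 go.py .7149 .1772 .252 83.4
```

```text
t 30.9 tcp [0.713  0.1859 0.3005] yaw 83.94 tilt [-0.033 -0.035 -0.999] w 0.0329 F [-0.   0.3 -0.8]
roll 0.009 shift after turn: dx 2.9 dy 48.5 dz -8.5 | before turn dx 4.2 dz -6.6
```

step_arm(
  motion=[
    [0.35, [3, 0, -5], 0.008],
    [0.35, [0, 0, 0], 0],
  ],
)

```text
t: 31.1
tcp_pos: [0.715, 0.182, 0.3007]
tool_rot: [[0.993, -0.033, 0.112], [-0.113, -0.035, 0.993], [-0.029, -0.999, -0.039]]
force: [-0.2, -0.0, -0.0]
gripper_width: 0.0328
```

```bash
python3 go.py .7149 .1772 .252 83.4
```

```text
t 31.1 tcp [0.715  0.182  0.3007] yaw 83.58 tilt [-0.033 -0.035 -0.999] w 0.0328 F [-0.2 -0.  -0. ]
roll 0.003 shift after turn: dx 0.4 dy 48.7 dz -4.8 | before turn dx 1.8 dz -2.9
```

step_arm(
  motion=[
    [0.35, [1, 10, -4], 0],
    [0.35, [0, 15, 0], 0],
    [0.35, [0, 12, 0], 0],
    [0.35, [0, 8, 0], 0],
    [0.35, [0, 0, 0], 0],
  ],
)

```text
t: 31.6
tcp_pos: [0.7148, 0.1747, 0.2545]
tool_rot: [[0.993, -0.03, 0.113], [-0.114, -0.035, 0.993], [-0.026, -0.999, -0.038]]
force: [-0.6, 0.3, 0.8]
gripper_width: 0.0327
```

```bash
python3 go.py .7149 .1772 .252 83.4
```

```text
t 31.6 tcp [0.7148 0.1747 0.2545] yaw 83.52 tilt [-0.03  -0.035 -0.999] w 0.0327 F [-0.6  0.3  0.8]
roll 0.002 shift after turn: dx -0.2 dy 2.5 dz 2.5 | before turn dx -0.1 dz 2.6
```

step_arm(
  motion=[
    [0.05, [0, 2, 2], 0],
    [0.05, [0, 0, 0], 0],
    [0.05, [0, 0, 0], 0],
    [0.05, [0, 0, 0], 0],
    [0.05, [-9, -2, 0], 0],
    [0.05, [-10, -0.5, 0], 0],
    [0.05, [-10, 1, 0], 0],
    [0.05, [-10, 2.5, 0], 0],
    [0.05, [-9.5, 4, 0], 0],
    [0.05, [-9, 5.5, 0], 0],
    [0.05, [-8, 6.5, 0], 0],
  ],
  grip_force=10,
)

```text
t: 32.7
tcp_pos: [0.6591, 0.1852, 0.2431]
tool_rot: [[0.994, 0.004, 0.111], [-0.111, -0.031, 0.993], [0.008, -1.0, -0.03]]
force: [1.2, 0.3, 4.7]
gripper_width: 0.0147
```

```bash
python3 go.py .6334 .1867 .208 83.4
```

```text
t 32.7 tcp [0.6591 0.1852 0.2431] yaw 83.61 tilt [ 0.004 -0.031 -1.   ] w 0.0147 F [1.2 0.3 4.7]
roll 0.004 shift after turn: dx -25.7 dy 35.1 dz -1.5 | before turn dx -26.0 dz -0.3
```

step_arm(
  motion=[
    [0.05, [-8, 7, 0], 0],
    [0.05, [-7, 8, 0], 0],
    [0.05, [-6, 9, 0], 0],
    [0.05, [-4, 9, 0], 0],
    [0.05, [-1, 4, 0], 0],
    [0.05, [0, 3, 0], 0],
  ],
)

```text
t: 33.3
tcp_pos: [0.631, 0.1883, 0.2081]
tool_rot: [[0.994, 0.01, 0.108], [-0.108, -0.026, 0.994], [0.013, -1.0, -0.024]]
force: [-4.9, 2.6, 3.5]
gripper_width: 0.0146
```

```bash
python3 go.py .6334 .1867 .208 83.4
```

```text
t 33.3 tcp [0.631  0.1883 0.2081] yaw 83.79 tilt [ 0.01  -0.026 -1.   ] w 0.0146 F [-4.9  2.6  3.5]
roll 0.007 shift after turn: dx 2.6 dy 0.1 dz -1.3 | before turn dx 2.6 dz -1.4
```

step_arm(
  motion=[
    [0.05, [0, 3, 0], 0],
    [0.05, [0, 3, 0], 0],
    [0.05, [0, 2, 0], 0],
  ],
)

```text
t: 33.6
tcp_pos: [0.6299, 0.1884, 0.2007]
tool_rot: [[0.994, 0.007, 0.108], [-0.108, -0.025, 0.994], [0.01, -1.0, -0.024]]
force: [-6.1, 1.5, 15.1]
gripper_width: 0.0142
```

step_arm(
  motion=[
    [0.35, [0, 0, 0], 0],
    [0.35, [0, 0, 0], 0],
    [0.35, [-2, -10, 0], 0],
    [0.35, [0, -25, 0], 0],
    [0.35, [0, -35, 0], 0],
    [0.35, [0, -35, 0], 0],
    [0.35, [0, -20, 0], 0],
    [0.35, [0, 0, 0], 0],
  ],
)

```text
t: 34.4
tcp_pos: [0.6297, 0.1873, 0.3295]
tool_rot: [[0.994, 0.012, 0.113], [-0.112, -0.034, 0.993], [0.016, -0.999, -0.032]]
force: [0.5, -0.2, -0.9]
gripper_width: 0.0326
```

```bash
cat > red.py <<'E'
from h import *
def red(o):
    for n in("top","scene"):
        im,d=o[n];P=pts(n,d);hsv=cv2.cvtColor(im,cv2.COLOR_RGB2HSV);z=P[...,2]
        r=((hsv[...,0]<8)|(hsv[...,0]>172))&(hsv[...,1]>150)&(hsv[...,2]>60)&(abs(P[...,0]-.65)<.15)&(abs(P[...,1]-.03)<.25)&(z>.12)
        k,l,st,ce=cv2.connectedComponentsWithStats(r.astype(np.uint8))
        for i in range(1,k):
            if st[i,4]>25:
                q=P[l==i];c=q.mean(0);u,sv,vt=np.linalg.svd(q-c);v=vt[0]*(-np.sign(vt[0][0]));t=(q-c)@v
                print(n,"red",st[i],np.round(c,4),"dir",np.round(v,3),"elev",round(float(np.arctan2(v[2],np.hypot(v[0],v[1]))),3),"end",np.round(c+v*t.max(),3))
E
python3 go.py .6855 -.1068 .33 83.4; python3 - <<'E'
from red import *
o=grab("9");red(o);zoom(o["scene"][0],230,130,500,330,3,"s9")
E
```

```text
t 34.4 tcp [0.6297 0.1873 0.3295] yaw 83.52 tilt [ 0.012 -0.034 -0.999] w 0.0326 F [ 0.5 -0.2 -0.9]
roll 0.002 shift after turn: dx 89.2 dy -0.5 dz -285.8 | before turn dx 88.4 dz -285.8
top red [352 181   6  10  32] [ 0.6793 -0.105   0.2748] dir [-0.267  0.028 -0.963] elev -1.299 end [ 0.67  -0.104  0.242]
scene red [398 225  13  30 167] [0.6529 0.1838 0.2241] dir [-0.937  0.11   0.331] elev 0.337 end [0.616 0.188 0.237]
scene red [290 269   7  16  84] [ 0.6828 -0.1065  0.2626] dir [-0.202  0.045 -0.978] elev -1.362 end [ 0.67  -0.104  0.201]
```

View pics/s9.png

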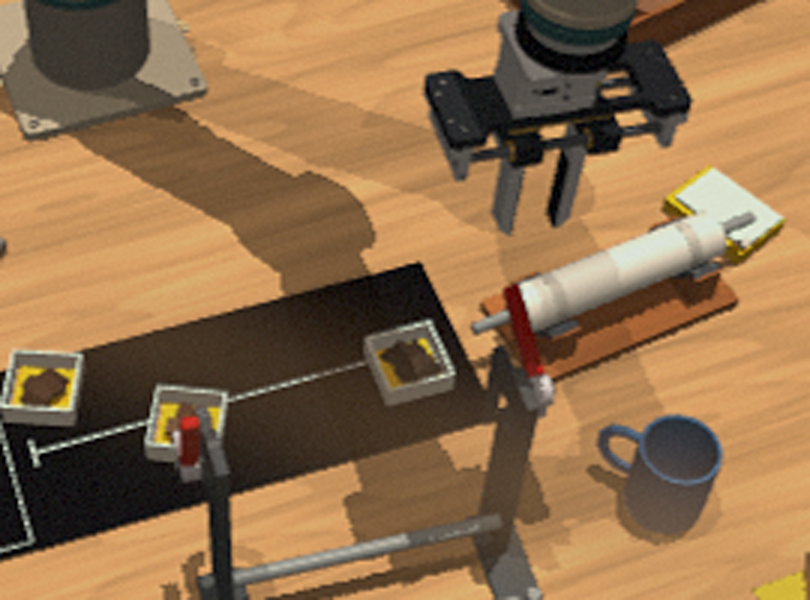

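Left lever is shut (handle end .237 m, as at the start). Now the right one.

step_arm(
  motion=[
    [0.35, [5, 0, -15], 0],
    [0.35, [9, 0, -28], 0],
    [0.35, [9, 0, -28], 0],
    [0.35, [9, 0, -28], 0],
    [0.35, [9, 0, -28], 0],
    [0.35, [9, 0, -28], 0],
    [0.35, [9, 0, -28], 0],
    [0.35, [9, 0, -28], 0],
    [0.35, [9, 0, -28], 0],
    [0.35, [6, 0, -20], 0],
    [0.35, [3, 0, -10], 0],
    [0.35, [0, 0, 0], 0],
    [0.35, [0, 0, 0], 0],
  ],
)

```text
t: 35.8
tcp_pos: [0.6738, -0.1134, 0.3147]
tool_rot: [[0.992, -0.028, 0.123], [-0.124, -0.042, 0.991], [-0.023, -0.999, -0.045]]
force: [0.6, 0.2, 0.5]
gripper_width: 0.0329
```

```bash
python3 go.py .682 -.1065 .30 83.4
```

```text
t 35.8 tcp [ 0.6738 -0.1134  0.3147] yaw 82.94 tilt [-0.028 -0.042 -0.999] w 0.0329 F [0.6 0.2 0.5]
roll -0.008 shift after turn: dx 7.3 dy 14.7 dz 7.8 | before turn dx 7.6 dz 8.5
```

step_arm(
  motion=[
    [0.35, [7, 0, 6], -0.008],
    [0.35, [0, 5, 0], 0],
    [0.35, [0, 0, 0], 0],
  ],
)

```text
t: 36.1
tcp_pos: [0.6824, -0.1038, 0.308]
tool_rot: [[0.994, -0.029, 0.109], [-0.11, -0.04, 0.993], [-0.024, -0.999, -0.043]]
force: [0.1, 0.1, -0.4]
gripper_width: 0.0329
```

```bash
python3 go.py .682 -.1068 .252 83.4
```

```text
t 36.1 tcp [ 0.6824 -0.1038  0.308 ] yaw 83.73 tilt [-0.029 -0.04  -0.999] w 0.0329 F [ 0.1  0.1 -0.4]
roll 0.006 shift after turn: dx -0.0 dy 56.0 dz -3.0 | before turn dx 1.3 dz -0.6
```

step_arm(
  motion=[
    [0.35, [1, 12, -1], 0.005],
    [0.35, [0, 16, 0], 0],
    [0.35, [0, 15, 0], 0],
    [0.35, [0, 10, 0], 0],
    [0.35, [0, 0, 0], 0],
  ],
)

```text
t: 36.6
tcp_pos: [0.6817, -0.1037, 0.2505]
tool_rot: [[0.993, -0.029, 0.11], [-0.111, -0.039, 0.993], [-0.025, -0.999, -0.042]]
force: [-0.2, 0.1, -0.0]
gripper_width: 0.0326
```

```bash
python3 go.py .682 -.1068 .252 83.4
```

```text
t 36.6 tcp [ 0.6817 -0.1037  0.2505] yaw 83.66 tilt [-0.029 -0.039 -0.999] w 0.0326 F [-0.2  0.1 -0. ]
roll 0.005 shift after turn: dx 0.6 dy -1.5 dz -3.0 | before turn dx 0.6 dz -3.1
```

step_arm(
  motion=[
    [0.05, [0, 0, -3], 0.004],
    [0.05, [0, 0, 0], 0],
    [0.05, [0, 0, 0], 0],
    [0.05, [0, 0, 0], 0],
    [0.05, [-9, -2, 0], 0],
    [0.05, [-10, -0.5, 0], 0],
    [0.05, [-10, 1, 0], 0],
    [0.05, [-10, 2.5, 0], 0],
    [0.05, [-9.5, 4, 0], 0],
    [0.05, [-9, 5.5, 0], 0],
    [0.05, [-8, 6.5, 0], 0],
    [0.05, [-8, 7, 0], 0],
  ],
)

```text
t: 37.8
tcp_pos: [0.6191, -0.0986, 0.2374]
tool_rot: [[0.994, 0.01, 0.112], [-0.111, -0.04, 0.993], [0.015, -0.999, -0.039]]
force: [1.0, 0.5, 2.0]
gripper_width: 0.0145
```

```bash
python3 go.py .6004 -.0974 .208 83.4
```

```text
t 37.8 tcp [ 0.6191 -0.0986  0.2374] yaw 83.57 tilt [ 0.01  -0.04  -0.999] w 0.0145 F [1.  0.5 2. ]
roll 0.003 shift after turn: dx -18.7 dy 29.4 dz -1.0 | before turn dx -19.2 dz 0.2
```

step_arm(
  motion=[
    [0.05, [-7, 8, 0], 0],
    [0.05, [-6, 9, 0], 0],
    [0.05, [-4, 9, 0], 0],
    [0.05, [-1, 5, 0], 0],
    [0.05, [0, 4, 0], 0],
    [0.05, [0, 4, 0], 0],
    [0.05, [0, 3, 0], 0],
  ],
)

```text
t: 38.5
tcp_pos: [0.5942, -0.0957, 0.1995]
tool_rot: [[0.994, 0.007, 0.11], [-0.11, -0.032, 0.993], [0.01, -0.999, -0.031]]
force: [-3.5, 2.7, 3.7]
gripper_width: 0.0135
```

step_arm(
  motion=[
    [0.05, [0, 3, 0], 0],
    [0.05, [0, 3, 0], 0],
    [0.05, [0, 3, 0], 0],
  ],
)

```text
t: 38.8
tcp_pos: [0.595, -0.0959, 0.1939]
tool_rot: [[0.994, 0.009, 0.11], [-0.109, -0.03, 0.994], [0.012, -1.0, -0.029]]
force: [-6.2, 4.3, 13.9]
gripper_width: 0.014
```

step_arm(
  motion=[
    [0.35, [0, 0, 0], 0],
    [0.35, [0, 0, 0], 0],
    [0.35, [-2, -10, 0], 0],
    [0.35, [0, -25, 0], 0],
    [0.35, [0, -35, 0], 0],
    [0.35, [-10, -35, 0], 0],
    [0.35, [-10, -20, 0], 0],
    [0.35, [-10, 0, 0], 0],
  ],
)

```text
t: 39.6
tcp_pos: [0.5644, -0.0929, 0.3241]
tool_rot: [[0.994, 0.015, 0.112], [-0.112, -0.04, 0.993], [0.02, -0.999, -0.038]]
force: [-0.4, 0.3, -0.9]
gripper_width: 0.0331
```

```bash
python3 go.py .4 0 .3 88; python3 - <<'E'
from red import *
o=grab("10");red(o);zoom(o["scene"][0],200,130,500,360,2.6,"s10");zoom(o["top"][0],110,155,470,310,2.2,"t10")
E
```

```text
t 39.6 tcp [ 0.5644 -0.0929  0.3241] yaw 83.54 tilt [ 0.015 -0.04  -0.999] w 0.0331 F [-0.4  0.3 -0.9]
roll -0.078 shift after turn: dx -167.6 dy 24.1 dz 87.1 | before turn dx -174.2 dz 74.7
top red [244 188   8  26 118] [0.6511 0.1854 0.2269] dir [-0.936  0.109  0.334] elev 0.34 end [0.617 0.189 0.239]
scene red [398 225  13  30 168] [0.6527 0.1837 0.2243] dir [-0.935  0.104  0.339] elev 0.346 end [0.616 0.188 0.238]
scene red [282 248  12  31 170] [ 0.6202 -0.0994  0.2247] dir [-0.941  0.107  0.321] elev 0.327 end [ 0.584 -0.095  0.237]
```

View pics/s10.png

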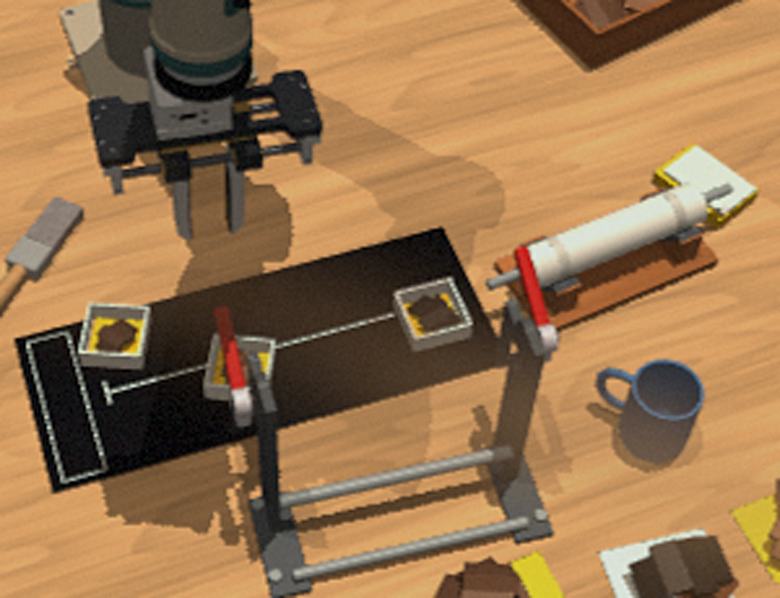

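View pics/t10.png

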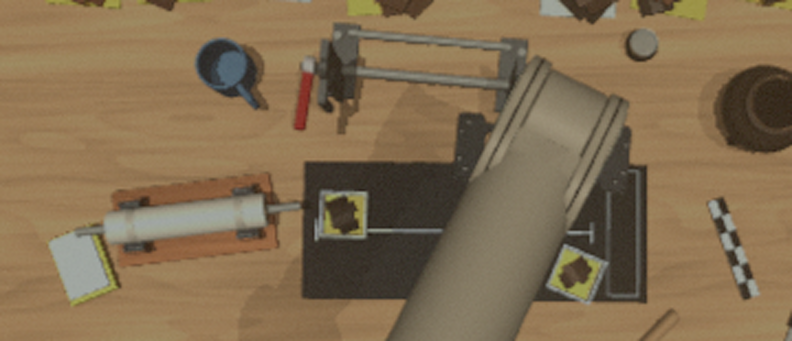

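```bash
cat > tr.py <<'E'
from h import *
def tr(tag,n="top",vis=False):
    im,d=load(n,tag);K=4
    W=ray(n,np.c_[np.tile(np.arange(640),480),np.repeat(np.arange(480),640)],.001).reshape(480,640,3)
    # mat coords
    th=np.radians(-1.98);e1=np.array([np.cos(th),np.sin(th)]);e2=np.array([-np.sin(th),np.cos(th)])
    q=W[...,:2]-[.4877,-.0301];mx=q@e1;my=q@e2
    v=im.max(2).copy();v[(abs(mx)>.093)|(my>.243)|(my<-.185)]=0   # mat inside
    V=cv2.resize(v,None,fx=K,fy=K,interpolation=cv2.INTER_CUBIC)
    m=(V>88).astype(np.uint8)
    m=cv2.morphologyEx(m,cv2.MORPH_CLOSE,np.ones((15,15)))
    m=cv2.morphologyEx(m,cv2.MORPH_OPEN,np.ones((25,25)))
    res=[]
    for c in cv2.findContours(m,0,1)[0]:
        if cv2.contourArea(c)<40*40: continue
        uv=(c[:,0,:].astype(float)+.5)/K-.5
        X=ray(n,uv,.026)[:,:2]
        r=cv2.minAreaRect((X*1000).astype(np.float32))
        p=np.array(r[0])/1000;w=p-[.4877,-.0301]
        a=(r[2]+45)%90-45
        res.append((p,a));print(tag,n,"tray c",np.round(p,4),"size",np.round(r[1],1),"yaw %.1f"%a,"mat xy",np.round([w@e1*1000,w@e2*1000],1))
    if vis: zoom(im,235,215,415,305,4,"tr"+tag)
    return res
E
python3 - <<'E'
from tr import *
tr("0");tr("8");tr("10");tr("9")
E
```

```text
0 top tray c [ 0.4544 -0.1413] size [78.5 74.4] yaw -8.6 mat xy [ -29.5 -112.3]
0 top tray c [ 0.5098 -0.0619] size [77.1 72.8] yaw -18.1 mat xy [ 23.2 -31. ]
8 top tray c [ 0.4229 -0.1732] size [70.7 68.9] yaw -23.6 mat xy [ -59.8 -145.2]
8 top tray c [ 0.5097 -0.0623] size [78.3 73.2] yaw -18.4 mat xy [ 23.1 -31.4]
10 top tray c [ 0.4857 -0.0825] size [256.3 182.4] yaw -1.6 mat xy [ -0.2 -52.4]
9 top tray c [ 0.4228 -0.173 ] size [70.4 68.6] yaw -23.6 mat xy [ -59.9 -145.1]
9 top tray c [ 0.51   -0.0618] size [77.3 73. ] yaw -18.1 mat xy [ 23.4 -30.9]
```

```bash
sed -i 's/np.ones((25,25))/cv2.getStructuringElement(cv2.MORPH_ELLIPSE,(35,35))/; s/np.ones((15,15))/np.ones((21,21))/' tr.py; python3 - <<'E'
from tr import *
tr("0");tr("9",vis=True)
im,d=load("top","9");print(im[245:260:2,255:278:2].max(2))
E
```

```text
0 top tray c [ 0.4579 -0.1397] size [74.3 76.6] yaw -21.3 mat xy [ -26.  -110.6]
0 top tray c [ 0.5079 -0.0628] size [73.8 71.3] yaw -27.0 mat xy [ 21.3 -31.9]
9 top tray c [ 0.4248 -0.174 ] size [70.1 72.5] yaw -23.7 mat xy [ -57.9 -146. ]
9 top tray c [ 0.5082 -0.0625] size [74.6 71.5] yaw -26.2 mat xy [ 21.6 -31.6]
[[ 94 112 167 117  74  57  68 127 125 128 117  65]
 [122  83  58  56  57  57  47  49 114 126 123  65]
 [123 103  56  58  63  60  49  46  83 127 121  58]
 [122 107 111  65  64  69  52  50 102 125 117  62]
 [142 104 143  66  78  83  51  50 110 127 122  55]
 [148 130 161  86  80  81  52  50  52 126 118  55]
 [149 137 168  93  80  67  48  47  45 107 118  47]
 [146 140 168 156 151  60  45  49  70 119 121 103]]
```

View pics/tr9.png

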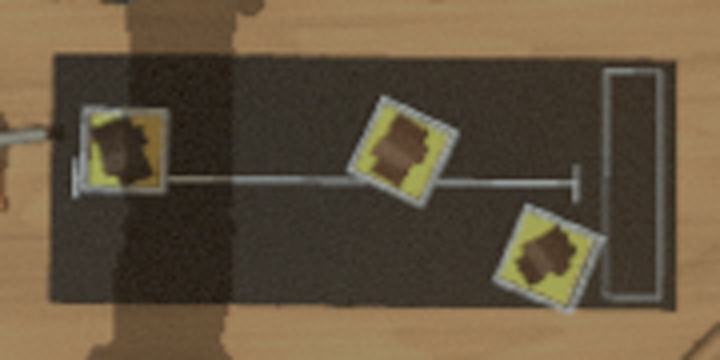

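```bash
cat > pick.py <<'E'
from h import *
def q(cs,k,x,y,z=.026,n="top"):
    X=np.array([ray(n,[(a+.5)/k-.5+x,(b+.5)/k-.5+y],z)[0] for a,b in cs])[:,:2]
    c=X.mean(0);s=[np.linalg.norm(X[i]-X[(i+1)%4])*1000 for i in range(4)]
    a=[np.degrees(np.arctan2(*(X[(i+1)%4]-X[i])[::-1])) for i in range(4)]
    a0=[(t+45)%90-45 for t in a]
    th=np.radians(-1.98);e1=np.array([np.cos(th),np.sin(th)]);e2=np.array([-np.sin(th),np.cos(th)]);w=c-[.4877,-.0301]
    print("c",c.round(4),"sides",np.round(s,0),"yaw",np.round(a0,1),"mean %.1f"%np.mean(a0),"mat",np.round([w@e1*1000,w@e2*1000],1))
E
python3 - <<'E'
from pick import *
for t in([(85,105),(169,109),(165,193),(82,191)],[(382,95),(460,130),(426,207),(348,171)],[(527,203),(606,238),(572,311),(492,281)]): q(t,4,235,215)
E
python3 go.py .42 -.17 .2
```

```text
c [0.5168 0.1569] sides [66. 66. 65. 68.] yaw [-4.  -3.8 -2.7 -2.9] mean -3.4 mat [ 22.6 187.9]
c [ 0.5107 -0.0622] sides [67. 66. 67. 66.] yaw [-25.5 -25.3 -26.1 -25.5] mean -25.6 mat [ 24.1 -31.2]
c [ 0.4239 -0.1738] sides [68. 63. 67. 67.] yaw [-25.2 -26.8 -21.8 -25.8] mean -24.9 mat [ -58.8 -145.8]
t 39.7 tcp [ 0.5622 -0.0919  0.3215] yaw 83.52 tilt [ 0.01  -0.038 -0.999] w 0.0331 F [-0.6 -0.  -0. ]
roll -0.0 shift after turn: dx -132.5 dy 121.5 dz -93.6 | before turn dx -134.3 dz -89.0
```

step_arm(
  motion=[
    [1.0, [-20, 0, 10], 0.1],
    [1.0, [-20, 10, 10], 0.13],
    [1.0, [-15, 15, 5], 0.1],
    [1.0, [0, 20, 0], 0],
    [1.0, [0, 0, 0], 0],
  ],
)

```text
t: 40.2
tcp_pos: [0.5102, -0.0557, 0.2675]
tool_rot: [[0.897, 0.003, 0.442], [-0.441, -0.04, 0.897], [0.02, -0.999, -0.034]]
force: [-0.4, 0.5, -0.3]
gripper_width: 0.0691
```

```bash
python3 go.py .5107 -.0622 .15 64.4
```

```text
t 40.2 tcp [ 0.5102 -0.0557  0.2675] yaw 63.78 tilt [ 0.003 -0.04  -0.999] w 0.0691 F [-0.4  0.5 -0.3]
roll -0.011 shift after turn: dx 3.3 dy 117.5 dz -5.6 | before turn dx 1.0 dz -1.6
```

step_arm(
  motion=[
    [1.0, [1, 20, -2], -0.01],
    [1.0, [0, 35, 0], 0],
    [1.0, [0, 35, 0], 0],
    [1.0, [0, 35, 0], 0],
    [1.0, [0, 25, 0], 0],
    [1.0, [0, 10, 0], 0],
    [1.0, [0, 0, 0], 0],
  ],
)

```text
t: 40.9
tcp_pos: [0.5143, -0.0665, 0.1016]
tool_rot: [[0.903, 0.004, 0.431], [-0.43, -0.042, 0.902], [0.021, -0.999, -0.037]]
force: [-0.1, 0.2, 0.8]
gripper_width: 0.0941
```

```bash
python3 go.py .5107 -.0622 .05 64.4
```

```text
t 40.9 tcp [ 0.5143 -0.0665  0.1016] yaw 64.47 tilt [ 0.004 -0.042 -0.999] w 0.0941 F [-0.1  0.2  0.8]
roll 0.001 shift after turn: dx -5.1 dy 51.6 dz 2.3 | before turn dx -6.2 dz 4.2
```

step_arm(
  motion=[
    [1.0, [-6, 15, 4], 0],
    [1.0, [0, 20, 0], 0],
    [1.0, [0, 15, 0], 0],
    [1.0, [0, 0, 0], 0],
  ],
)

```text
t: 41.3
tcp_pos: [0.5161, -0.0634, 0.0546]
tool_rot: [[0.903, 0.013, 0.43], [-0.429, -0.043, 0.902], [0.03, -0.999, -0.034]]
force: [-0.8, 0.1, 0.5]
gripper_width: 0.0941
```

```bash
python3 go.py .5107 -.0622 .009 64.4
```

```text
t 41.3 tcp [ 0.5161 -0.0634  0.0546] yaw 64.51 tilt [ 0.013 -0.043 -0.999] w 0.0941 F [-0.8  0.1  0.5]
roll 0.002 shift after turn: dx -5.4 dy 45.6 dz -1.2 | before turn dx -6.8 dz 0.3
```

step_arm(
  motion=[
    [1.0, [-6, 8, 0], 0],
    [1.0, [-2, 12, 0], 0],
    [1.0, [-2, 12, 0], 0],
    [1.0, [0, 6, 0], 0],
    [1.0, [0, 0, 0], 0],
  ],
)

```text
t: 41.8
tcp_pos: [0.5113, -0.0608, 0.0197]
tool_rot: [[0.903, 0.022, 0.429], [-0.428, -0.044, 0.903], [0.039, -0.999, -0.03]]
force: [-0.1, 0.2, -0.1]
gripper_width: 0.0939
```

```bash
python3 go.py .5107 -.0622 .009 64.4
```

```text
t 41.8 tcp [ 0.5113 -0.0608  0.0197] yaw 64.57 tilt [ 0.022 -0.044 -0.999] w 0.0939 F [-0.1  0.2 -0.1]
roll 0.003 shift after turn: dx 0.1 dy 10.7 dz -1.6 | before turn dx -0.3 dz -1.2
```

step_arm(
  motion=[
    [1.0, [0, 7, -1], 0],
    [1.0, [0, 6, 0], 0],
    [0.6, [0, 0, 0], 0],
    [0.6, [0, 0, 0], 0],
    [0.6, [0, 0, 0], 0],
    [0.6, [0, 0, 0], 0],
    [0.6, [0, 0, 0], 0],
  ],
  grip_force=6,
)

```text
t: 42.5
tcp_pos: [0.5127, -0.0626, 0.0074]
tool_rot: [[0.903, 0.025, 0.429], [-0.428, -0.044, 0.903], [0.042, -0.999, -0.029]]
force: [0.8, 0.1, -0.8]
gripper_width: 0.0663
```

```bash
python3 go.py .4887 -.0001 .006 88
```

```text
t 42.5 tcp [ 0.5127 -0.0626  0.0074] yaw 64.58 tilt [ 0.025 -0.044 -0.999] w 0.0663 F [ 0.8  0.1 -0.8]
roll -0.409 shift after turn: dx -26.1 dy 1.4 dz 61.6 | before turn dx -48.4 dz 46.2
```

step_arm(
  motion=[
    [0.6, [-8, 0, 8], 0],
    [0.6, [-10, -0.5, 10], 0],
    [0.6, [-10, -0.5, 10], 0],
    [0.6, [-10, -0.5, 9], 0],
    [0.6, [-7, 0, 6], 0],
    [0.6, [0, 0, 0], -0.08],
    [0.6, [0, 0, 0], -0.1],
    [0.6, [0, 0, 0], -0.1],
    [0.6, [0, 0, 0], -0.1],
    [0.6, [0, 0, 0], -0.03],
    [0.6, [0, 0, 0], 0],
  ],
)

```text
t: 43.6
tcp_pos: [0.4905, 0.0058, 0.0075]
tool_rot: [[0.999, 0.033, 0.014], [-0.012, -0.046, 0.999], [0.034, -0.998, -0.045]]
force: [0.0, -1.5, 2.2]
gripper_width: 0.0666
```

```bash
python3 go.py .4887 -.0001 .006 88
```

```text
t 43.6 tcp [0.4905 0.0058 0.0075] yaw 89.21 tilt [ 0.033 -0.046 -0.998] w 0.0666 F [ 0.  -1.5  2.2]
roll 0.021 shift after turn: dx -1.6 dy 1.5 dz -5.9 | before turn dx -1.8 dz -5.8
```

step_arm(
  motion=[
    [0.6, [-1, 0, -4], 0.01],
    [0.6, [-1, 0, -2], 0.01],
    [0.6, [0, 0, 0], 0],
    [0.6, [0, 0, 0], 0],
  ],
)

```text
t: 44.0
tcp_pos: [0.4873, 0.0019, 0.0073]
tool_rot: [[0.999, 0.031, 0.037], [-0.036, -0.043, 0.998], [0.033, -0.999, -0.042]]
force: [1.0, 0.4, 1.7]
gripper_width: 0.0667
```

```bash
python3 go.py .4887 -.0001 .006 88
```

```text
t 44.0 tcp [0.4873 0.0019 0.0073] yaw 87.85 tilt [ 0.031 -0.043 -0.999] w 0.0667 F [1.  0.4 1.7]
roll -0.003 shift after turn: dx 1.5 dy 1.3 dz -2.0 | before turn dx 1.4 dz -1.9
```

step_arm(
  motion=[
    [0.6, [1, 0, -2], 0],
    [0.6, [0, 0, 0], 0],
    [0.9, [0, 0, 0], 0],
    [0.9, [0, 0, 0], 0],
    [0.9, [0, 0, 0], 0],
    [0.9, [0, 0, 0], 0],
    [0.9, [0, -15, 0], 0],
    [0.9, [0, -25, 0], 0],
    [0.9, [0, -30, 0], 0],
    [0.9, [-20, -30, 0], 0],
    [0.9, [-20, -30, 0], 0],
    [0.9, [0, 0, 0], 0],
  ],
)

```text
t: 45.2
tcp_pos: [0.4402, 0.0063, 0.1383]
tool_rot: [[0.999, 0.023, 0.039], [-0.038, -0.043, 0.998], [0.024, -0.999, -0.042]]
force: [0.3, 0.8, -0.2]
gripper_width: 0.0849
```

```bash
python3 go.py .4239 -.1738 .1 65; python3 - <<'E'
from h import *
o=grab("11");zoom(o["scene"][0],190,180,450,340,3,"s11");zoom(o["top"][0],235,215,415,305,4,"t11")
E
```

```text
t 45.2 tcp [0.4402 0.0063 0.1383] yaw 87.75 tilt [ 0.023 -0.043 -0.999] w 0.0849 F [ 0.3  0.8 -0.2]
roll 0.397 shift after turn: dx 61.3 dy 38.3 dz -170.1 | before turn dx -10.3 dz -178.8
```

View pics/t11.png

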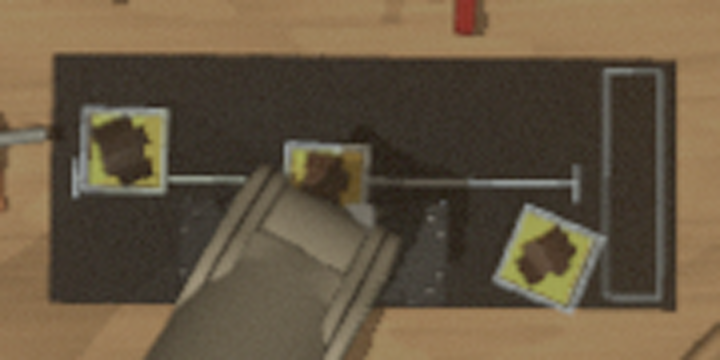

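View pics/s11.png

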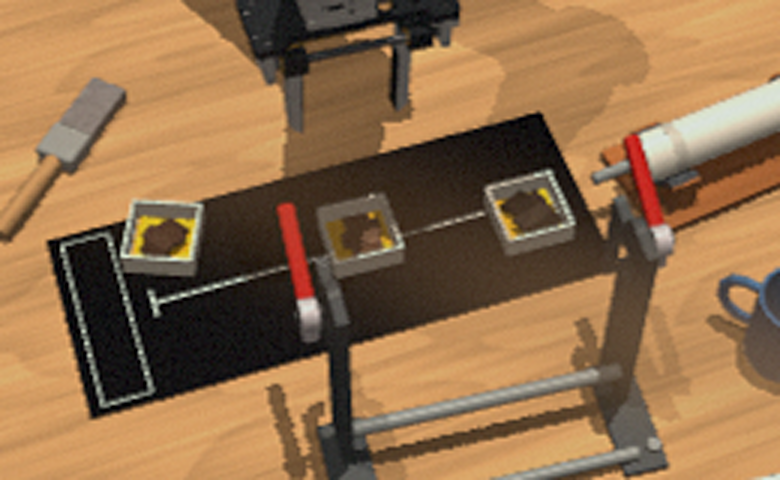

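```bash
python3 - <<'E'
from pick import *
im,_=load("scene","11");zoom(im,290,230,340,280,14,"s11b")
X=[ray("top",[(a+.5)/4-.5+235,(b+.5)/4-.5+215],.026)[0] for a,b in((285,142),(371,144))];print(np.round(X,4))
E
```

```text
[[ 0.5197  0.0312  0.026 ]
 [ 0.5166 -0.0364  0.026 ]]
```

View pics/s11b.png

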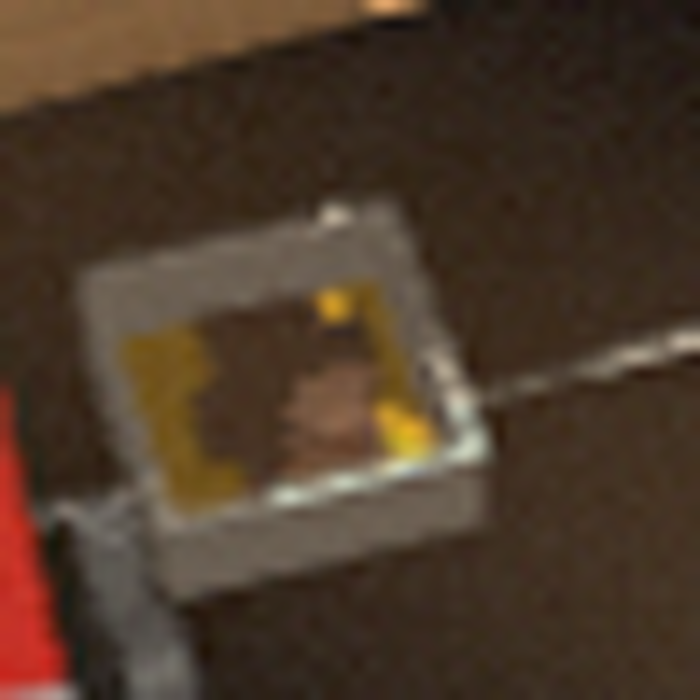

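```bash
python3 - <<'E'
from pick import *
q([(76,270),(398,198),(492,440),(160,528)],14,290,230,.026,"scene")
E
```

```text
c [0.483  0.0005] sides [67. 62. 68. 65.] yaw [-4.9 -2.9 -2.6 -4.2] mean -3.6 mat [-5.8 30.4]
```

step_arm(
  motion=[
    [1.0, [0, -10, -15], 0.1],
    [1.0, [0, -5, -20], 0.14],
    [1.0, [0, 0, -20], 0.14],
    [1.0, [0, 0, -20], 0.14],
    [1.0, [0, 0, 0], 0.14],
    [1.0, [0, 0, 0], 0.14],
    [1.0, [0, 0, 0], 0.14],
    [1.0, [0, 0, 0], 0.14],
    [1.0, [0, 0, 0], 0.14],
    [1.0, [0, 0, 0], 0.14],
    [1.0, [0, 0, 0], 0.14],
    [1.0, [0, 0, 0], 0.14],
    [1.0, [0, 0, 0], 0.14],
    [1.0, [0, 0, 0], 0.1],
    [1.0, [0, 0, 0], 0.06],
    [1.0, [0, 0, 0], 0],
  ],
)

```text
t: 46.9
tcp_pos: [0.4284, -0.0743, 0.1366]
tool_rot: [[-0.464, 0.0, 0.886], [-0.884, -0.064, -0.463], [0.056, -0.998, 0.03]]
force: [-0.3, -0.7, 0.0]
gripper_width: 0.0937
```

```bash
python3 go.py .4239 -.1738 .1 -25;  python3 - <<'E'
from h import *
s=sensors.get_state();print(np.round(s["joint_positions"],3))
E
```

```text
t 46.9 tcp [ 0.4284 -0.0743  0.1366] yaw -27.61 tilt [ 0.    -0.064 -0.998] w 0.0937 F [-0.3 -0.7  0. ]
roll -0.046 shift after turn: dx 92.1 dy 36.6 dz 38.0 | before turn dx 88.0 dz 41.0
[-0.691  0.805  1.257  2.193 -0.976  0.888  0.686]
```

step_arm(
  motion=[
    [1.0, [15, 0, 8], -0.02],
    [1.0, [20, 0, 9], -0.02],
    [1.0, [20, 0, 9], 0],
    [1.0, [20, 0, 9], 0],
    [1.0, [10, 0, 5], 0],
    [1.0, [0, 0, 0], 0],
    [1.0, [0, 0, 0], 0],
  ],
)

```text
t: 47.6
tcp_pos: [0.4278, -0.1718, 0.1367]
tool_rot: [[-0.414, -0.009, 0.91], [-0.908, -0.066, -0.413], [0.064, -0.998, 0.019]]
force: [0.3, -0.2, 1.0]
gripper_width: 0.0936
```

```bash
python3 go.py .4239 -.1738 .06 -25;  python3 - <<'E'
from h import *
s=sensors.get_state();print(np.round(s["joint_positions"],3))
E
```

```text
t 47.6 tcp [ 0.4278 -0.1718  0.1367] yaw -24.41 tilt [-0.009 -0.066 -0.998] w 0.0936 F [ 0.3 -0.2  1. ]
roll 0.01 shift after turn: dx 3.5 dy 76.7 dz -2.7 | before turn dx -1.5 dz -4.1
[-0.447  0.797  1.199  2.132 -0.941  0.876  0.885]
```

step_arm(
  motion=[
    [1.0, [-1, 15, -4], 0.01],
    [1.0, [0, 25, 0], 0],
    [1.0, [0, 25, 0], 0],
    [1.0, [0, 12, 0], 0],
    [1.0, [0, 0, 0], 0],
  ],
)

```text
t: 48.1
tcp_pos: [0.4247, -0.1683, 0.0556]
tool_rot: [[-0.413, -0.011, 0.911], [-0.908, -0.064, -0.413], [0.063, -0.998, 0.016]]
force: [0.0, -0.5, 0.6]
gripper_width: 0.0939
```

```bash
python3 go.py .4239 -.1738 .006 -25
```

```text
t 48.1 tcp [ 0.4247 -0.1683  0.0556] yaw -24.41 tilt [-0.011 -0.064 -0.998] w 0.0939 F [ 0.  -0.5  0.6]
roll 0.01 shift after turn: dx 5.4 dy 49.6 dz 1.6 | before turn dx 2.2 dz 0.8
```

step_arm(
  motion=[
    [1.0, [3, 8, 1], 0.01],
    [1.0, [0, 15, 0], 0],
    [1.0, [0, 15, 0], 0],
    [1.0, [0, 9, 0], 0],
    [1.0, [0, 0, 0], 0],
  ],
)

```text
t: 48.6
tcp_pos: [0.4255, -0.1709, 0.0086]
tool_rot: [[-0.416, -0.011, 0.91], [-0.907, -0.063, -0.415], [0.062, -0.998, 0.017]]
force: [0.1, -0.1, -0.1]
gripper_width: 0.0939
```

```bash
python3 go.py .4239 -.1738 .006 -25
```

```text
t 48.6 tcp [ 0.4255 -0.1709  0.0086] yaw -24.54 tilt [-0.011 -0.063 -0.998] w 0.0939 F [ 0.1 -0.1 -0.1]
roll 0.008 shift after turn: dx 3.3 dy 2.6 dz -0.2 | before turn dx 3.1 dz -0.3
```

step_arm(
  motion=[
    [1.0, [3, 2.5, 0], 0.008],
    [0.6, [0, 0, 0], 0],
    [0.6, [0, 0, 0], 0],
    [0.6, [0, 0, 0], 0],
    [0.6, [0, 0, 0], 0],
    [0.6, [0, 0, 0], 0],
  ],
)

```text
t: 49.2
tcp_pos: [0.425, -0.1735, 0.0077]
tool_rot: [[-0.421, -0.01, 0.907], [-0.905, -0.065, -0.421], [0.063, -0.998, 0.018]]
force: [0.0, -0.1, -1.0]
gripper_width: 0.0663
```

```bash
python3 go.py .4857 -.0860 .006 -2
```

```text
t 49.2 tcp [ 0.425  -0.1735  0.0077] yaw -24.89 tilt [-0.01  -0.065 -0.998] w 0.0663 F [ 0.  -0.1 -1. ]
roll -0.4 shift after turn: dx -89.6 dy 1.7 dz 57.6 | before turn dx -104.9 dz 18.2
```

step_arm(
  motion=[
    [0.6, [-5, 0, 1], -0.1],
    [0.6, [-5, -0.5, 1], -0.1],
    [0.6, [-5, 0, 2], -0.1],
    [0.6, [-5, -0.5, 2], -0.1],
    [0.6, [0, 0, 0], 0],
  ],
)

```text
t: 49.7
tcp_pos: [0.4366, -0.1588, 0.0083]
tool_rot: [[-0.023, -0.009, 1.0], [-0.997, -0.071, -0.024], [0.071, -0.997, -0.007]]
force: [0.7, -0.0, -1.2]
gripper_width: 0.0666
```

```bash
cat >> go.py <<'E'
    s=sensors.get_state();R=np.array(s["tool_rot"]);D=(np.array(list(map(float,sys.argv[1:4])))-s["tcp_pos"])*1000
    print("exact now: dx %.1f dy %.1f dz %.1f"%tuple(R.T@D))
E
python3 go.py .4857 -.0860 .007 -2
```

```text
File "go.py", line 15
    s=sensors.get_state();R=np.array(s["tool_rot"]);D=(np.array(list(map(float,sys.argv[1:4])))-s["tcp_pos"])*1000
IndentationError: unexpected indent
```

```bash
sed -i '$d' go.py; sed -i '$d' go.py; cat >> go.py <<'E'
s=sensors.get_state();R=np.array(s["tool_rot"]);D=(np.array(list(map(float,sys.argv[1:4])))-s["tcp_pos"])*1000
print("exact now: dx %.1f dy %.1f dz %.1f"%tuple(R.T@D))
E
python3 go.py .4857 -.0860 .007 -2
```

```text
t 49.7 tcp [ 0.4366 -0.1588  0.0083] yaw -1.35 tilt [-0.009 -0.071 -0.997] w 0.0666 F [ 0.7 -0.  -1.2]
roll 0.011 shift after turn: dx -74.5 dy 1.3 dz 46.5 | before turn dx -73.8 dz 47.3
exact now: dx -73.8 dy -4.3 dz 47.3
```

step_arm(
  motion=[
    [0.6, [-7, -0.5, 4], 0.005],
    [0.6, [-12, -0.7, 8], 0.005],
    [0.6, [-12, -0.7, 8], 0],
    [0.6, [-12, -0.7, 8], 0],
    [0.6, [-12, -0.7, 8], 0],
    [0.6, [-10, -0.5, 6], 0],
    [0.6, [-4, 0, 2], 0],
    [0.6, [0, 0, 0], 0],
    [0.6, [0, 0, 0], 0],
  ],
)

```text
t: 50.6
tcp_pos: [0.4838, -0.0917, 0.0076]
tool_rot: [[-0.057, -0.01, 0.998], [-0.995, -0.077, -0.057], [0.078, -0.997, -0.005]]
force: [0.9, -0.8, 0.9]
gripper_width: 0.0664
```

```bash
python3 go.py .4857 -.0860 .007 -2
```

```text
t 50.6 tcp [ 0.4838 -0.0917  0.0076] yaw -3.3 tilt [-0.01  -0.077 -0.997] w 0.0664 F [ 0.9 -0.8  0.9]
roll -0.023 shift after turn: dx -5.8 dy 0.6 dz 1.7 | before turn dx -5.9 dz 1.6
exact now: dx -5.9 dy 0.2 dz 1.6
```

step_arm(
  motion=[
    [0.6, [-4, 0, 1], -0.012],
    [0.6, [-2, 0, 0.5], -0.011],
    [0.6, [0, 0, 0], 0],
  ],
)

```text
t: 50.9
tcp_pos: [0.4853, -0.0874, 0.0075]
tool_rot: [[-0.036, -0.009, 0.999], [-0.996, -0.079, -0.037], [0.079, -0.997, -0.007]]
force: [-0.8, -0.3, 0.2]
gripper_width: 0.0657
```

```bash
python3 go.py .4857 -.0860 .007 -2
```

```text
t 50.9 tcp [ 0.4853 -0.0874  0.0075] yaw -2.1 tilt [-0.009 -0.079 -0.997] w 0.0657 F [-0.8 -0.3  0.2]
roll -0.002 shift after turn: dx -1.4 dy 0.5 dz 0.3 | before turn dx -1.5 dz 0.3
exact now: dx -1.5 dy 0.4 dz 0.3
```

step_arm(
  motion=[
    [0.6, [-1, 0, 0], 0],
    [0.95, [0, 0, 0], 0],
    [0.95, [0, 0, 0], 0],
    [0.95, [0, 0, 0], 0],
    [0.95, [0, 0, 0], 0],
    [0.95, [0, -15, 0], 0],
    [0.95, [0, -20, -3], 0],
    [0.95, [0, -10, -5], 0],
    [0.95, [0, 0, 0], 0],
  ],
)

```text
t: 51.8
tcp_pos: [0.4763, -0.0804, 0.0525]
tool_rot: [[-0.035, -0.013, 0.999], [-0.997, -0.075, -0.036], [0.075, -0.997, -0.01]]
force: [-0.8, -0.3, 0.2]
gripper_width: 0.0893
```

```bash
python3 go.py .4845 -.0005 .055 -2; python3 - <<'E'
from h import *
o=grab("12");zoom(o["top"][0],235,215,415,305,4,"t12");im=o["scene"][0];zoom(im,230,220,360,300,6,"s12")
print(np.round(sensors.get_state()["joint_positions"],3))
E
```

```text
t 51.8 tcp [ 0.4763 -0.0804  0.0525] yaw -2.05 tilt [-0.013 -0.075 -0.997] w 0.0893 F [-0.8 -0.3  0.2]
roll -0.001 shift after turn: dx -80.2 dy -2.5 dz 5.4 | before turn dx -79.7 dz 5.3
exact now: dx -79.7 dy -8.6 dz 5.3
[-0.403  0.78   0.71   2.115 -0.843  0.549  0.876]
```

View pics/t12.png

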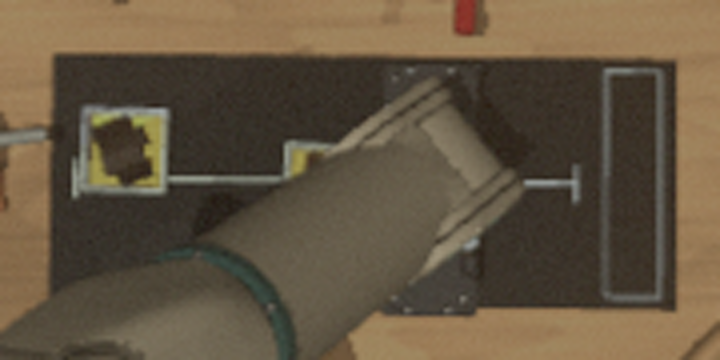

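View pics/s12.png

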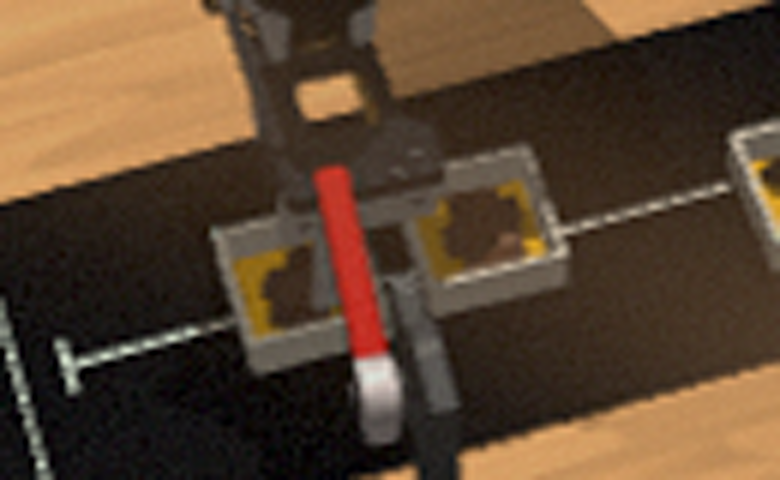

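step_arm(
  motion=[
    [0.98, [-12, -2, 2], 0],
    [0.98, [-17, -2, 2], 0],
    [0.98, [-18, -2, 1], 0],
    [0.98, [-18, -2, 0], 0],
    [0.98, [-12, -1, 0], 0],
    [0.98, [0, 0, 0], 0],
    [0.98, [0, 0, 0], 0],
  ],
)

```text
t: 52.6
tcp_pos: [0.4839, 0.0036, 0.0511]
tool_rot: [[-0.033, -0.019, 0.999], [-0.997, -0.073, -0.034], [0.074, -0.997, -0.016]]
force: [0.2, 0.7, 0.4]
gripper_width: 0.092
```

```bash
python3 go.py .4845 -.0005 .007 -2
```

```text
t 52.6 tcp [0.4839 0.0036 0.0511] yaw -1.97 tilt [-0.019 -0.073 -0.997] w 0.092 F [0.2 0.7 0.4]
roll 0.0 shift after turn: dx 4.1 dy 44.1 dz 0.7 | before turn dx 0.8 dz 1.5
exact now: dx 0.8 dy 44.2 dz 1.5
```

step_arm(
  motion=[
    [0.98, [1, 10, 1], 0],
    [0.98, [0, 15, 0], 0],
    [0.98, [0, 13, 0], 0],
    [0.98, [0, 6, 0], 0],
    [0.98, [0, 0, 0], 0],
    [0.6, [0, 0, 0], 0],
    [0.6, [0, 0, 0], 0],
    [0.6, [0, 0, 0], 0],
    [0.6, [0, 0, 0], 0],
    [0.6, [0, 0, 0], 0],
  ],
)

```text
t: 53.6
tcp_pos: [0.4848, -0.0066, 0.0053]
tool_rot: [[-0.041, -0.017, 0.999], [-0.996, -0.076, -0.042], [0.077, -0.997, -0.014]]
force: [0.1, 0.7, -1.4]
gripper_width: 0.0662
```

```bash
python3 go.py .4887 -.0005 .007 -2
```

```text
t 53.6 tcp [ 0.4848 -0.0066  0.0053] yaw -2.41 tilt [-0.017 -0.076 -0.997] w 0.0662 F [ 0.1  0.7 -1.4]
roll -0.007 shift after turn: dx -6.2 dy -1.7 dz 3.7 | before turn dx -6.1 dz 3.6
exact now: dx -6.1 dy -2.2 dz 3.6
```

step_arm(
  motion=[
    [0.6, [0, 0, 2.5], -0.007],
    [0.6, [0, 0, 1.5], 0],
    [0.6, [0, 0, 0], 0],
  ],
)

```text
t: 53.9
tcp_pos: [0.4893, -0.0063, 0.0054]
tool_rot: [[-0.033, -0.016, 0.999], [-0.997, -0.076, -0.034], [0.077, -0.997, -0.014]]
force: [-0.7, -0.5, -1.6]
gripper_width: 0.0666
```

```bash
python3 go.py .4887 -.0066 .007 -2
```

```text
t 53.9 tcp [ 0.4893 -0.0063  0.0054] yaw -1.93 tilt [-0.016 -0.076 -0.997] w 0.0666 F [-0.7 -0.5 -1.6]
roll 0.001 shift after turn: dx 0.3 dy -1.6 dz -0.6 | before turn dx 0.4 dz -0.6
exact now: dx 0.4 dy -1.6 dz -0.6
```

step_arm(
  motion=[
    [0.98, [0, 0, 0], 0],
    [0.98, [0, 0, 0], 0],
    [0.98, [0, 0, 0], 0],
    [0.98, [0, -15, 0], 0],
    [0.98, [0, -20, 0], 0],
    [0.98, [-12, -10, 0], 0],
    [0.98, [-20, -2, 2], 0],
    [0.98, [-22, -2, 3], 0.005],
    [0.98, [-22, -2, 3], 0.005],
    [0.98, [-22, -2, 3], 0.005],
    [0.98, [-22, -2, 3], 0.005],
    [0.98, [-15, -1, 2], 0],
    [0.98, [-5, 0, 0], 0],
    [0.98, [0, 0, 0], 0],
    [0.98, [0, 0, 0], 0],
  ],
)

```text
t: 55.4
tcp_pos: [0.5125, 0.1397, 0.0527]
tool_rot: [[-0.058, -0.016, 0.998], [-0.995, -0.077, -0.059], [0.078, -0.997, -0.012]]
force: [0.5, -0.2, -0.7]
gripper_width: 0.092
```

```bash
python3 go.py .5155 .1569 .055 -3.4;python3 - <<'E'
from h import *
print(np.round(sensors.get_state()["joint_positions"],3))
E
```

```text
t 55.4 tcp [0.5125 0.1397 0.0527] yaw -3.39 tilt [-0.016 -0.077 -0.997] w 0.092 F [ 0.5 -0.2 -0.7]
roll 0.0 shift after turn: dx -17.3 dy -2.3 dz 2.0 | before turn dx -17.1 dz 2.0
exact now: dx -17.1 dy -3.7 dz 2.0
[-0.855  0.872  0.815  1.953 -0.835  0.735  0.393]
```

```bash
python3 - <<'E'
from h import *
o=grab("13");zoom(o["top"][0],235,215,415,305,4,"t13");im=o["scene"][0];zoom(im,220,190,410,300,4,"s13")
E
```

```text
(no output)
```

View pics/t13.png

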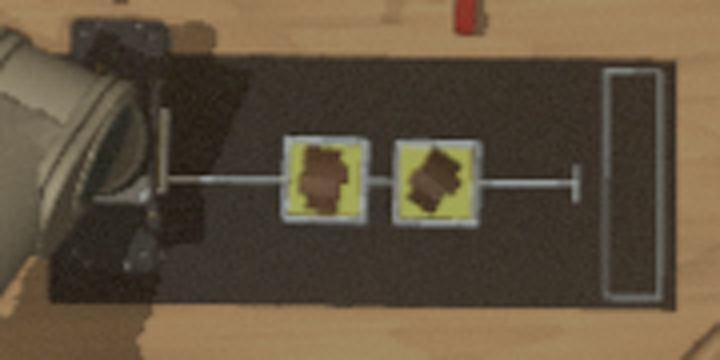

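View pics/s13.png

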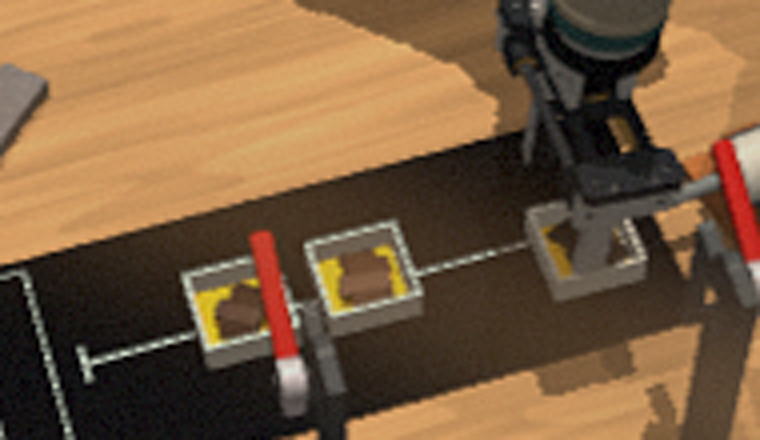

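```bash
python3 - <<'E'
from pick import *
im,_=load("top","13")
zoom(im,300,243,362,277,12,"t13b")
q([(284,137),(370,137),(367,225),(281,222)],4,235,215)
q([(395,139),(483,141),(480,227),(392,225)],4,235,215)
E
```

```text
c [4.89e-01 1.00e-04] sides [68. 69. 68. 67.] yaw [-1.3 -3.4 -3.3 -3.3] mean -2.8 mat [ 0.2 30.2]
c [ 0.4848 -0.0878] sides [69. 68. 69. 68.] yaw [-2.6 -3.6 -2.6 -3.5] mean -3.1 mat [ -0.9 -57.8]
```

View pics/t13b.png

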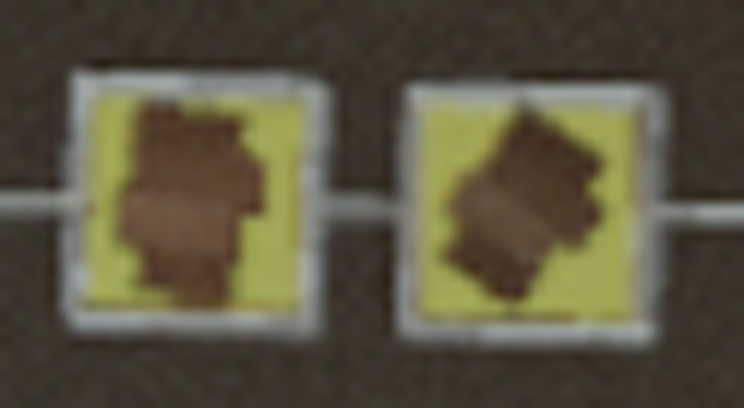

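step_arm(
  motion=[
    [0.98, [-10, -1, 1], 0],
    [0.98, [-7, 3, 1], 0],
    [0.98, [0, 10, 0], 0],
    [0.98, [0, 10, 0], 0],
    [0.98, [0, 0, 0], 0],
  ],
)

```text
t: 56.0
tcp_pos: [0.5153, 0.1543, 0.0275]
tool_rot: [[-0.062, -0.017, 0.998], [-0.995, -0.077, -0.063], [0.078, -0.997, -0.012]]
force: [0.7, 0.2, -0.6]
gripper_width: 0.0922
```

```bash
python3 go.py .5155 .1569 .007 -3.4
```

```text
t 56.0 tcp [0.5153 0.1543 0.0275] yaw -3.59 tilt [-0.017 -0.077 -0.997] w 0.0922 F [ 0.7  0.2 -0.6]
roll -0.003 shift after turn: dx -2.7 dy 20.5 dz 0.1 | before turn dx -4.2 dz 0.3
exact now: dx -4.2 dy 20.2 dz 0.3
```

step_arm(
  motion=[
    [0.98, [-4, 8, 0], 0],
    [0.98, [0, 8, 0], 0],
    [0.98, [0, 4, 0], 0],
    [0.98, [0, 0, 0], 0],
    [0.6, [0, 0, 0], 0],
    [0.6, [0, 0, 0], 0],
    [0.6, [0, 0, 0], 0],
    [0.6, [0, 0, 0], 0],
    [0.6, [0, 0, 0], 0],
  ],
)

```text
t: 56.9
tcp_pos: [0.5152, 0.1559, 0.0053]
tool_rot: [[-0.063, -0.017, 0.998], [-0.995, -0.078, -0.064], [0.079, -0.997, -0.012]]
force: [0.3, 0.4, -1.5]
gripper_width: 0.0659
```

```bash
python3 go.py .4917 .0868 .007 -2
```

```text
t 56.9 tcp [0.5152 0.1559 0.0053] yaw -3.67 tilt [-0.017 -0.078 -0.997] w 0.0659 F [ 0.3  0.4 -1.5]
roll -0.029 shift after turn: dx 69.9 dy -1.7 dz -21.0 | before turn dx 70.4 dz -19.0
exact now: dx 70.4 dy 4.0 dz -19.0
```

step_arm(
  motion=[
    [0.6, [8, 0.6, -2], -0.01],
    [0.6, [12, 0.9, -3], -0.01],
    [0.6, [12, 0.9, -3], -0.009],
    [0.6, [12, 0.9, -3], 0],
    [0.6, [12, 0.9, -3], 0],
    [0.6, [8, 0.5, -3], 0],
    [0.6, [3, 0, -1], 0],
    [0.6, [0, 0, 0], 0],
    [0.6, [0, 0, 0], 0],
  ],
)

```text
t: 57.8
tcp_pos: [0.4918, 0.0847, 0.0063]
tool_rot: [[-0.03, -0.018, 0.999], [-0.996, -0.078, -0.031], [0.079, -0.997, -0.016]]
force: [0.8, 0.1, -2.4]
gripper_width: 0.0662
```

```bash
python3 go.py .4917 .0860 .007 -2
```

```text
t 57.8 tcp [0.4918 0.0847 0.0063] yaw -1.77 tilt [-0.018 -0.078 -0.997] w 0.0662 F [ 0.8  0.1 -2.4]
roll 0.004 shift after turn: dx -1.3 dy -0.7 dz -0.1 | before turn dx -1.3 dz -0.1
exact now: dx -1.3 dy -0.8 dz -0.1
```

step_arm(
  motion=[
    [0.6, [-1.3, 1, 0], 0.004],
    [0.6, [0, 0.3, 0], 0],
    [0.95, [0, 0, 0], 0],
    [0.95, [0, 0, 0], 0],
    [0.95, [0, 0, 0], 0],
    [0.95, [0, -15, 0], 0],
    [0.95, [0, -25, -5], 0],
    [0.95, [0, -30, -20], 0],
    [0.95, [0, -30, -30], 0],
    [0.95, [0, -20, -30], 0],
    [0.95, [0, 0, -10], 0],
    [0.95, [0, 0, 0], 0],
  ],
)

```text
t: 59.0
tcp_pos: [0.3979, 0.1011, 0.1286]
tool_rot: [[-0.03, -0.017, 0.999], [-0.997, -0.077, -0.031], [0.077, -0.997, -0.014]]
force: [-0.5, 0.4, 0.1]
gripper_width: 0.0896
```

```bash
python3 go.py .4556 -.4027 .15 19.1; python3 - <<'E'
from h import *
o=grab("14");zoom(o["top"][0],235,215,415,305,4,"t14");im=o["scene"][0];zoom(im,220,190,410,300,4,"s14")
print(np.round(sensors.get_state()["joint_positions"],3))
E
```

```text
t 59.0 tcp [0.3979 0.1011 0.1286] yaw -1.78 tilt [-0.017 -0.077 -0.997] w 0.0896 F [-0.5  0.4  0.1]
roll -0.364 shift after turn: dx 495.0 dy -21.4 dz -110.4 | before turn dx 502.0 dz 73.0
exact now: dx 502.0 dy 16.4 dz 73.0
[-0.997  0.64   0.95   2.212 -0.723  0.686  0.427]
```

View pics/t14.png

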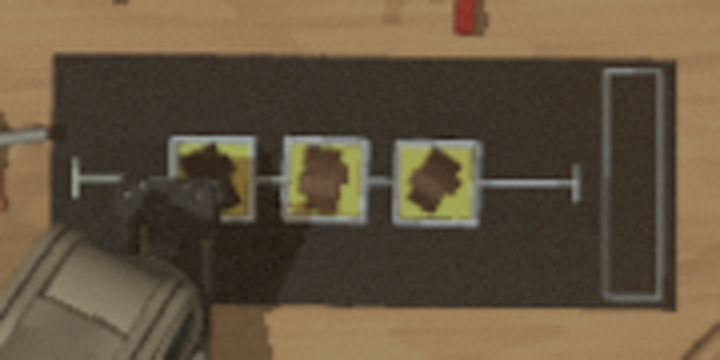

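View pics/s14.png

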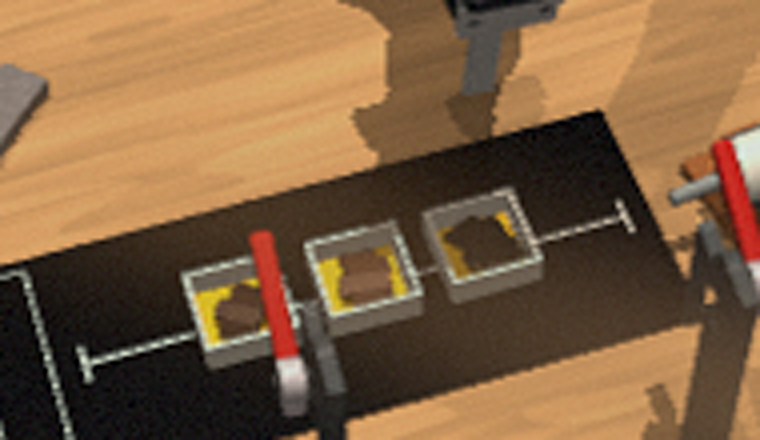

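Row is straight and even (gaps about 20–21 mm). Now the bar.

```bash
cat > plan.py <<'E'
import sys
from h import *
# plan.py x y z yaw n : rows in tool axes, turning evenly
x,y,z,psi,n=map(float,sys.argv[1:6]);n=int(n)
s=sensors.get_state();R=np.array(s["tool_rot"]);p=np.array(s["tcp_pos"])
cur=np.degrees(np.arctan2(R[1,2],R[0,2]));d=np.radians((psi-cur+180)%360-180)
w=np.minimum(np.arange(n)+1,np.arange(n)[::-1]+1).clip(max=3).astype(float);w/=w.sum()
D=(np.array([x,y,z])-p)*1000;ang=cur
import math
R0=R
for i in range(n):
    v=R0.T@(D*w[i]);r=-d*w[i]
    print([round(float(a)) for a in v],round(float(r),2),end="; ")
    c,s_=math.cos(r),math.sin(r);R0=R0@np.array([[c,0,s_],[0,1,0],[-s_,0,c]])
print("\ntotal turn",-d)
E
python3 plan.py .445 -.38 .18 109.1 17
```

```text
[11, 0, 1] -0.04; [22, -1, 2] -0.09; [32, -1, 0] -0.13; [32, -1, -4] -0.13; [31, -1, -8] -0.13; [30, -1, -12] -0.13; [28, -1, -16] -0.13; [26, -1, -20] -0.13; [23, -1, -23] -0.13; [20, -1, -26] -0.13; [16, -1, -28] -0.13; [13, -1, -30] -0.13; [9, -1, -31] -0.13; [5, -1, -32] -0.13; [1, -1, -32] -0.13; [-2, -1, -21] -0.09; [-2, 0, -11] -0.04; 
total turn -1.935653578368201
```

step_arm(
  motion=[
    [0.6, [11, -10, 1], -0.04],
    [0.6, [22, -15, 2], -0.09],
    [0.6, [32, -15, 0], -0.13],
    [0.6, [32, -5, -4], -0.13],
    [0.6, [31, 0, -8], -0.13],
    [0.6, [30, 0, -12], -0.13],
    [0.6, [28, 0, -16], -0.13],
    [0.6, [26, 0, -20], -0.13],
    [0.6, [23, 0, -23], -0.13],
    [0.6, [20, 0, -26], -0.13],
    [0.6, [16, 0, -28], -0.13],
    [0.6, [13, 0, -30], -0.13],
    [0.6, [9, 0, -31], -0.13],
    [0.6, [5, 0, -32], -0.13],
    [0.6, [1, 0, -32], -0.13],
    [0.6, [-2, 0, -21], -0.09],
    [0.6, [-2, 0, -11], -0.04],
    [0.6, [0, 0, 0], 0],
    [0.6, [0, 0, 0], 0],
  ],
)

```text
t: 61.0
tcp_pos: [0.4855, -0.4129, 0.2004]
tool_rot: [[0.914, -0.018, -0.406], [0.403, -0.091, 0.911], [-0.054, -0.996, -0.076]]
force: [0.4, 1.2, -0.1]
gripper_width: 0.0562
```

```bash
python3 go.py .4556 -.4027 .08 109.1; python3 - <<'E'
from h import *
o=grab("15");zoom(o["top"][0],235,215,475,325,3,"t15");im=o["scene"][0];zoom(im,90,190,410,360,2.4,"s15")
print(np.round(sensors.get_state()["joint_positions"],3))
E
```

```text
t 61.0 tcp [ 0.4855 -0.4129  0.2004] yaw 114.04 tilt [-0.018 -0.091 -0.996] w 0.0562 F [ 0.4  1.2 -0.1]
roll 0.086 shift after turn: dx -25.0 dy 120.4 dz 19.4 | before turn dx -16.8 dz 30.6
exact now: dx -16.8 dy 119.5 dz 30.6
[ 0.407  0.612  0.332  1.618 -0.135  0.899  2.75 ]
```

View pics/t15.png

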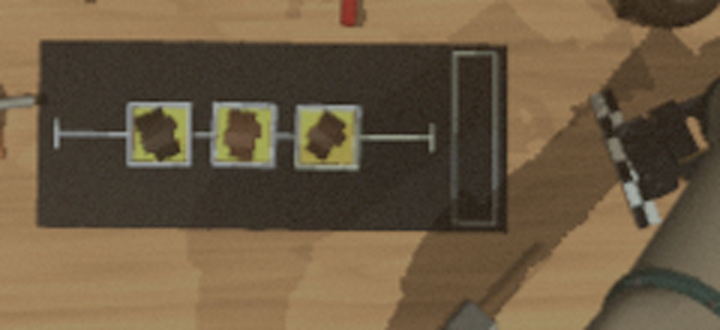

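View pics/s15.png

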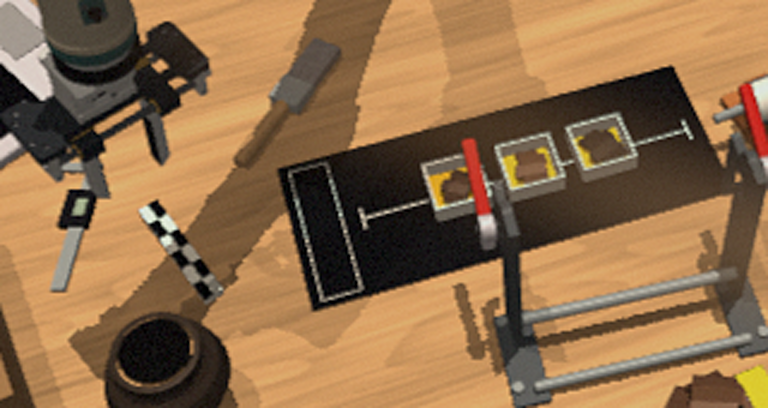

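```bash
python3 - <<'E'
from pick import *
im,_=load("scene","15");zoom(im,140,265,190,320,12,"bar15")
q([(140,208),(156,198),(223,290),(206,302)],2.4,90,190,.01,"scene")
q([(588,98),(608,89),(661,222),(640,230)],3,235,215,.01,"top")
E
```

```text
c [ 0.4544 -0.4018] sides [ 21. 153.  22. 154.] yaw [20.5 17.8 22.1 17.4] mean 19.4 mat [ -20.5 -372.6]
c [ 0.454  -0.4014] sides [ 23. 150.  24. 149.] yaw [22.8 19.7 19.3 19.5] mean 20.3 mat [ -20.8 -372.3]
```

step_arm(
  motion=[
    [0.6, [-8, 15, 15], 0.04],
    [0.6, [-9, 30, 12], 0.04],
    [0.6, [-5, 30, 0], 0],
    [0.6, [0, 15, 0], 0],
    [0.6, [0, 0, 0], 0],
  ],
)

```text
t: 61.6
tcp_pos: [0.4555, -0.3978, 0.1082]
tool_rot: [[0.942, -0.015, -0.334], [0.332, -0.09, 0.939], [-0.044, -0.996, -0.08]]
force: [0.1, 0.3, 0.7]
gripper_width: 0.0561
```

```bash
python3 go.py .4556 -.4027 .04 109.1
```

```text
t 61.6 tcp [ 0.4555 -0.3978  0.1082] yaw 109.58 tilt [-0.015 -0.09  -0.996] w 0.0561 F [0.1 0.3 0.7]
roll 0.008 shift after turn: dx -1.5 dy 68.2 dz -4.7 | before turn dx 1.5 dz 0.8
exact now: dx 1.5 dy 68.3 dz 0.8
```

View pics/bar15.png

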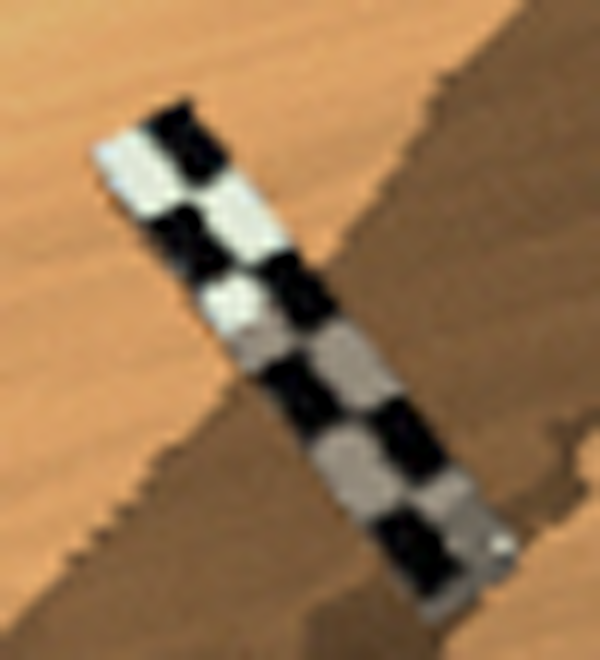

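step_arm(
  motion=[
    [0.6, [1, 20, 1], 0],
    [0.6, [0, 30, 0], 0],
    [0.6, [0, 18, 0], 0],
    [0.6, [0, 0, 0], 0],
  ],
)

```text
t: 62.0
tcp_pos: [0.4599, -0.4009, 0.0422]
tool_rot: [[0.941, -0.008, -0.337], [0.335, -0.092, 0.938], [-0.039, -0.996, -0.084]]
force: [-0.9, -0.5, 0.6]
gripper_width: 0.0564
```

```bash
python3 go.py .4545 -.402 .004 109.5
```

```text
t 62.0 tcp [ 0.4599 -0.4009  0.0422] yaw 109.79 tilt [-0.008 -0.092 -0.996] w 0.0564 F [-0.9 -0.5  0.6]
roll 0.005 shift after turn: dx -5.5 dy 38.2 dz 0.8 | before turn dx -4.0 dz 4.1
exact now: dx -4.0 dy 38.2 dz 4.1
```

step_arm(
  motion=[
    [0.42, [-4, 8, 4], 0.005],
    [0.42, [0, 10, 0], 0],
    [0.42, [0, 10, 0], 0],
    [0.42, [0, 0, 0], 0],
  ],
)

```text
t: 62.4
tcp_pos: [0.457, -0.4013, 0.0159]
tool_rot: [[0.943, -0.004, -0.333], [0.332, -0.095, 0.939], [-0.035, -0.995, -0.088]]
force: [-1.0, -0.4, 0.7]
gripper_width: 0.04
```

```bash
python3 go.py .4545 -.402 .004 109.5
```

```text
t 62.4 tcp [ 0.457  -0.4013  0.0159] yaw 109.55 tilt [-0.004 -0.095 -0.995] w 0.04 F [-1.  -0.4  0.7]
roll 0.001 shift after turn: dx -2.6 dy 11.9 dz 0.2 | before turn dx -2.2 dz 1.3
exact now: dx -2.2 dy 11.9 dz 1.3
```

step_arm(
  motion=[
    [0.42, [-2, 6, 1], 0],
    [0.42, [0, 5.5, 0], 0],
    [0.1, [0, 0, 0], 0],
    [0.1, [0, 0, 0], 0],
    [0.1, [0, 0, 0], 0],
    [0.1, [0, 0, 0], 0],
  ],
  grip_force=20,
)

```text
t: 63.0
tcp_pos: [0.455, -0.4029, 0.0041]
tool_rot: [[0.943, -0.003, -0.333], [0.331, -0.096, 0.939], [-0.034, -0.995, -0.09]]
force: [0.3, -0.5, -1.1]
gripper_width: 0.0238
```

```bash
python3 go.py .4804 -.2449 .05 88
```

```text
t 63.0 tcp [ 0.455  -0.4029  0.0041] yaw 109.53 tilt [-0.003 -0.096 -0.995] w 0.0238 F [ 0.3 -0.5 -1.1]
roll 0.376 shift after turn: dx 19.8 dy -45.9 dz 158.8 | before turn dx 74.7 dz 135.8
exact now: dx 74.7 dy -61.0 dz 135.8
```

step_arm(
  motion=[
    [0.1, [0, -10, 0], 0],
    [0.1, [0, -20, 0], 0],
    [0.1, [0, -10, 0], 0],
    [0.1, [0, 0, 0], 0],
  ],
)

```text
t: 63.4
tcp_pos: [0.4552, -0.3988, 0.0466]
tool_rot: [[0.943, -0.003, -0.333], [0.331, -0.096, 0.939], [-0.034, -0.995, -0.09]]
force: [0.1, -0.4, -0.8]
gripper_width: 0.0239
```

```bash
python3 go.py .4804 -.2449 .045 88; python3 plan.py .4804 -.2449 .045 88 10
```

```text
t 63.4 tcp [ 0.4552 -0.3988  0.0466] yaw 109.53 tilt [-0.003 -0.096 -0.995] w 0.0239 F [ 0.1 -0.4 -0.8]
roll 0.376 shift after turn: dx 19.8 dy 1.6 dz 154.7 | before turn dx 74.8 dz 136.2
exact now: dx 74.8 dy -13.3 dz 136.2
[3, -1, 6] 0.02; [6, -1, 11] 0.03; [9, -2, 17] 0.05; [8, -2, 18] 0.05; [7, -2, 18] 0.05; [6, -2, 18] 0.05; [5, -2, 19] 0.05; [4, -2, 19] 0.05; [2, -1, 13] 0.03; [1, -1, 6] 0.02; 
total turn 0.37576162815128217
```

step_arm(
  motion=[
    [0.1, [3, -1, 6], 0.02],
    [0.1, [6, -1, 11], 0.03],
    [0.1, [9, -2, 17], 0.05],
    [0.1, [8, -2, 18], 0.05],
    [0.1, [7, -2, 18], 0.05],
    [0.1, [6, -2, 18], 0.05],
    [0.1, [5, -2, 19], 0.05],
    [0.1, [4, -2, 19], 0.04],
    [0.1, [2, -1, 11], 0.03],
    [0.1, [0, 0, 2], 0.01],
    [0.1, [0, 0, 0], 0],
    [0.1, [0, 0, 0], 0],
  ],
)

```text
t: 64.6
tcp_pos: [0.4806, -0.2405, 0.0427]
tool_rot: [[0.998, -0.01, 0.063], [-0.063, -0.092, 0.994], [-0.004, -0.996, -0.092]]
force: [0.0, -0.0, -1.3]
gripper_width: 0.0235
```

```bash
python3 go.py .4804 -.2449 .025 88
```

```text
t 64.6 tcp [ 0.4806 -0.2405  0.0427] yaw 86.38 tilt [-0.01  -0.092 -0.996] w 0.0235 F [ 0.  -0.  -1.3]
roll -0.028 shift after turn: dx -0.0 dy 17.7 dz -4.4 | before turn dx 0.2 dz -2.7
exact now: dx 0.2 dy 18.0 dz -2.7
```

step_arm(
  motion=[
    [0.1, [0, 6, -3], -0.014],
    [0.1, [0, 8, 0], -0.014],
    [0.1, [0, 4, 0], 0],
    [0.1, [0, 0, 0], 0],
  ],
)

```text
t: 65.0
tcp_pos: [0.4792, -0.2486, 0.0233]
tool_rot: [[0.999, -0.01, 0.036], [-0.037, -0.093, 0.995], [-0.006, -0.996, -0.093]]
force: [0.3, 1.0, -0.5]
gripper_width: 0.0236
```

```bash
python3 go.py .4804 -.2449 .006 88
```

```text
t 65.0 tcp [ 0.4792 -0.2486  0.0233] yaw 87.93 tilt [-0.01  -0.093 -0.996] w 0.0236 F [ 0.3  1.  -0.5]
roll -0.001 shift after turn: dx 1.1 dy 17.3 dz 3.7 | before turn dx 1.2 dz 5.3
exact now: dx 1.2 dy 16.9 dz 5.3
```

step_arm(
  motion=[
    [0.1, [1, 6, 5], 0],
    [0.1, [0, 6, 0], 0],
    [0.1, [0, 3, 0], 0],
    [0.1, [0, 0, 0], 0],
  ],
)

```text
t: 65.4
tcp_pos: [0.48, -0.2449, 0.0062]
tool_rot: [[0.999, -0.01, 0.036], [-0.037, -0.093, 0.995], [-0.007, -0.996, -0.093]]
force: [0.1, 0.1, -1.0]
gripper_width: 0.0236
```

```bash
python3 go.py .4804 -.2449 .005 88
```

```text
t 65.4 tcp [ 0.48   -0.2449  0.0062] yaw 87.9 tilt [-0.01  -0.093 -0.996] w 0.0236 F [ 0.1  0.1 -1. ]
roll -0.002 shift after turn: dx 0.4 dy 1.2 dz -0.0 | before turn dx 0.4 dz 0.1
exact now: dx 0.4 dy 1.2 dz 0.1
```

step_arm(
  motion=[
    [0.1, [0, 1.2, 0], 0],
    [0.1, [0, 0.5, 0], 0],
    [0.3, [0, 0, 0], 0],
    [0.4, [0, 0, 0], 0],
    [0.42, [0, 0, 0], 0],
    [0.42, [0, 0, 0], 0],
    [0.42, [0, -10, 0], 0],
    [0.42, [0, -25, 0], 0],
    [0.42, [0, -40, 0], 0],
    [0.42, [0, -45, 0], 0],
    [0.42, [0, -45, 0], 0],
    [0.42, [0, -20, -30], 0],
    [0.42, [0, 0, -45], 0],
    [0.42, [0, 0, -45], 0],
    [0.42, [0, 0, -45], 0],
    [0.42, [0, 0, -30], 0],
    [0.42, [0, 0, 0], 0],
  ],
)

```text
t: 67.1
tcp_pos: [0.476, -0.4254, 0.2235]
tool_rot: [[1.0, -0.004, 0.031], [-0.031, -0.095, 0.995], [-0.001, -0.995, -0.095]]
force: [-0.9, 0.1, -0.7]
gripper_width: 0.0395
```

```bash
python3 - <<'E'
from red import *
o=grab("16");red(o);zoom(o["top"][0],110,155,490,330,2.1,"t16");zoom(o["top"][0],235,215,415,305,4,"t16b");im=o["scene"][0];zoom(im,90,130,510,380,1.9,"s16")
E
```

```text
top red [244 188   8  26 118] [0.6513 0.1854 0.2261] dir [-0.935  0.113  0.335] elev 0.342 end [0.616 0.19  0.239]
top red [349 198   6  26 113] [ 0.6189 -0.0978  0.2273] dir [-0.942  0.107  0.318] elev 0.324 end [ 0.584 -0.094  0.239]
scene red [398 225  13  30 169] [0.6527 0.1836 0.2243] dir [-0.935  0.107  0.338] elev 0.345 end [0.617 0.188 0.237]
scene red [282 248  12  31 173] [ 0.6193 -0.0994  0.2245] dir [-0.933  0.102  0.346] elev 0.353 end [ 0.583 -0.096  0.238]
```

View pics/t16.png

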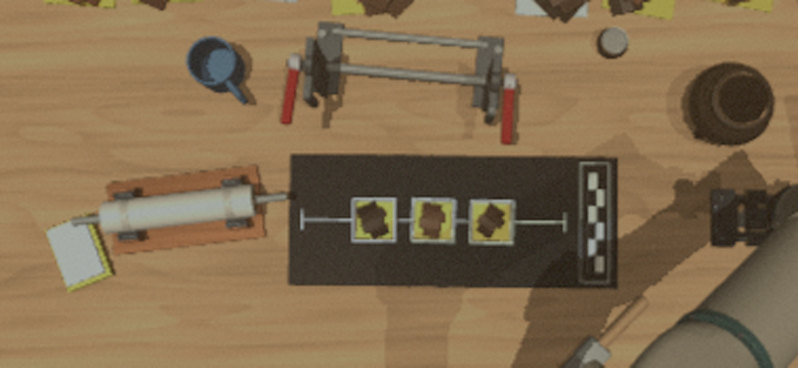

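View pics/t16b.png

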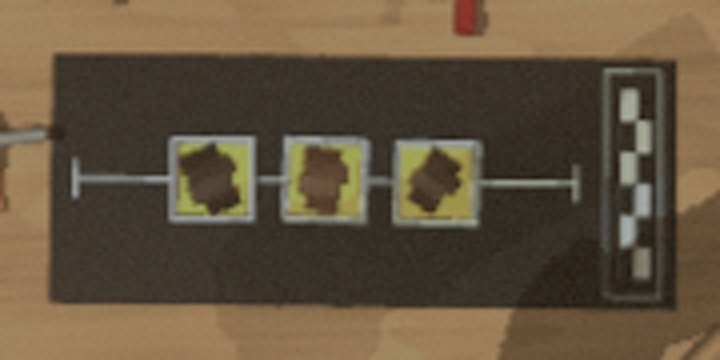

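View pics/s16.png

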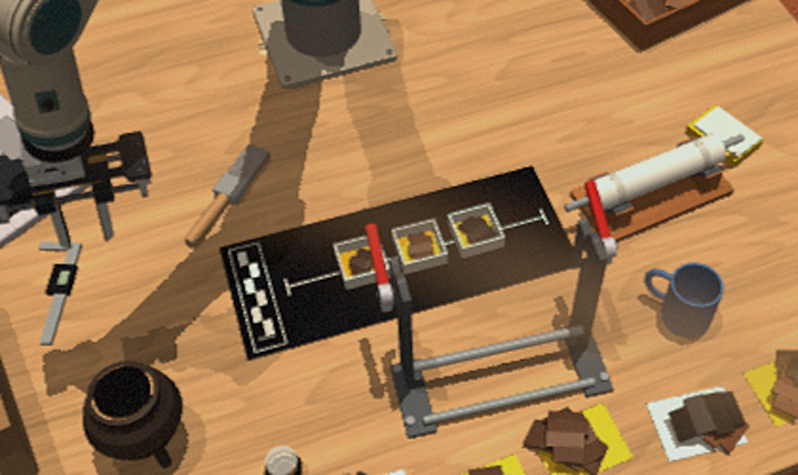

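```bash
python3 - <<'E'
from pick import *
q([(170,137),(257,138),(254,222),(168,221)],4,235,215)
q([(284,137),(370,137),(367,225),(281,222)],4,235,215)
q([(395,139),(483,141),(480,227),(392,225)],4,235,215)
im,d=load("top","16");zoom(im,380,225,410,300,8,"b16");zoom(im,270,240,362,278,8,"r16")
for n in("top","scene"):
    im,d=load(n,"16");P=pts(n,d);im0,d0=load(n,"0");hsv=cv2.cvtColor(im,cv2.COLOR_RGB2HSV)
    m=(P[...,2]>.06)&(P[...,2]<.1)&(P[...,1]>.26)&(P[...,1]<.485)&(abs(P[...,0]-.515)<.04)&(hsv[...,1]<110);Q=P[m]
    for a,b in((.27,.32),(.42,.47)):
        k=(Q[:,1]>a)&(Q[:,1]<b);print(n,"roll top",a,np.percentile(Q[k,2],97).round(4),Q[k].mean(0).round(4))
E
```

```text
c [0.4916 0.089 ] sides [68. 66. 67. 66.] yaw [-2.  -3.3 -2.  -2.4] mean -2.4 mat [ -0.2 119.2]
c [4.89e-01 1.00e-04] sides [68. 69. 68. 67.] yaw [-1.3 -3.4 -3.3 -3.3] mean -2.8 mat [ 0.2 30.2]
c [ 0.4848 -0.0878] sides [69. 68. 69. 68.] yaw [-2.6 -3.6 -2.6 -3.5] mean -3.1 mat [ -0.9 -57.8]
top roll top 0.27 0.0845 [0.5212 0.2954 0.0757]
top roll top 0.42 0.0854 [0.5072 0.4451 0.0759]
scene roll top 0.27 0.0822 [0.5275 0.2949 0.0739]
scene roll top 0.42 0.0823 [0.5129 0.4448 0.0735]
```

View pics/b16.png

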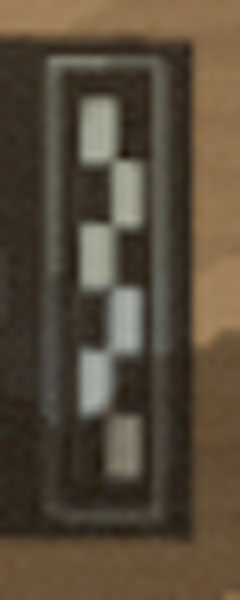

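View pics/r16.png

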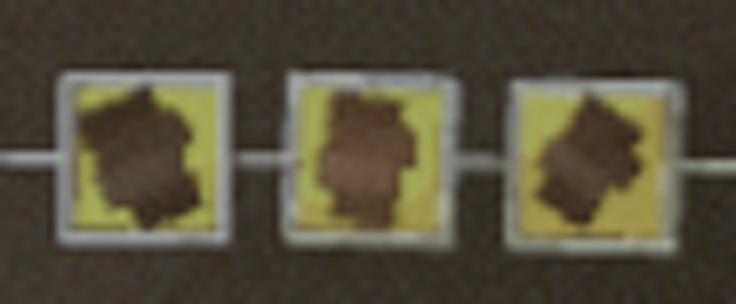

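```bash
python3 - <<'E'
from workcell import robot
print(robot.job_done())
E
```

```text
the job is handed in; nothing more can be done
None
```

The table is set up as asked and handed in at about t = 67 s, with the arm clear of everything.

**What I did**
- Opened both cam levers to their stops, lifted the roll over the ridge, brought it forward and down through the slots, and lowered it into the rest. It was carrying its own weight before I let go.
- Swung both levers shut again until they hit their stops.
- Slid the three trays into a row without lifting them; there was no fourth. One tray was knocked aside mid-run and I measured it again before moving it.
- Laid the scale bar in its outline.

**Last checks** (from the camera images, good to about 2 mm)

| Item | Result |
|---|---|
| Levers | Handles 0.32–0.35 rad above level; 0.35 is shut |
| Roll | Both ends level, top 82–85 mm above the table (80 expected) |
| Trays | Within 1 mm of the white line, at mat y = +119, +30 and −58 mm |
| Tray gaps | 22–23 mm, close to even but a little over the 20 mm asked |
| Tray squareness | Read 0.4–1.1° off the mat, about what hand-picked corners can resolve |
| Scale bar | Flat, lengthwise, fully inside the outline |
| Other objects | All looked to be where they started (not measured) |

**What didn't go cleanly**
- **Tool tilt:** the tool tilted by up to about 5° during the run and could not be corrected by command. I compensated for it in the moves.
- **Joint 6:** while I was reducing that tilt, joint 6 briefly read 1.981 rad against its stated limit of 1.98. This may count as passing its range.
- **Left tray:** while sliding, it may have risen by up to 1 mm; I lowered it before letting go.

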